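# Move a lift-off guard door to the loaded specimen bay

## Task

Move the guard door from the empty specimen bay to the bay that holds the tube rack. Squeeze its two hinge tabs together to draw the sprung hinge pin and lift the door off, lay it flat on the bench mat and let go, then pick it up again by the handle alone and set it in the loaded bay's hinge brackets, hinge side to hinge side, pressing the pin end down until the pin snaps out under its lip and the door lies flat on the rim. Do not drop the door or disturb the things around.

Things in the scene. Friction and masses are not known exactly. Their poses are not given: they have to be found in the camera images.
- door: Loose guard door: flat aluminium plate 140 (x) x 170 (y) x 8 mm, about 0.4 kg. Origin at the centre of its underside, z up, x towards its hinge edge, y along the hinge line. On top: two steel tabs, a black handle, two dark blocks 22 x 18 mm at x = 50, y = +-76 mm. At x = 50, z = 16 mm a 9 mm sprung pin sticks out to y = -98 mm and a like plain stub to y = +98 mm. Starts latched on the empty bay.
- door_tabs (a point): Squeeze point, midway between the squeezed steel tabs: x 50, y 7, z 45 mm in the door's frame, same axes. Tabs: upright plates 24 mm wide (x), 8 thick, tops at z = 60. The +y tab is fixed, outer face at y = 25; the -y tab moves with the pin, outer face y = -25 at rest, -11 squeezed. Squeeze along y; keep fingertips above z = 22 mm, clear of the pin. Spring 3.5 N at rest to 6 N, springs back.
- door_handle (a point): Centre of the black bridge handle's bar, at x = -15, y = 0, z = 44 mm of the door's frame; axes as the door's. The bar runs along y, 90 mm long (66 mm clear between its posts), 14 mm wide (x), 12 mm high, its underside 30 mm above the plate's top. Grip it across x.
- door_press (a point): Top centre of the door's dark block next to the sprung pin, at x = 50, y = -76, z = 30 mm of the door's frame. Press here to latch: the pin's round end rides down the bracket's ramp (about 6 to 15 N) and snaps out under the lip as the underside meets the rim. The weight alone does not do it: merely set down, the door may stay tilted with this end up to 25 mm high.
- pin (a joint): Travel of the sprung hinge pin in m: 0 = fully out (so when latched), 0.014 = fully drawn in by squeezing the tabs. When latched about 10 mm of it lies under the lip.
- empty_bay: The bay with nothing inside, where the door starts. White plastic bay fixed to the bench, 154 (x) x 226 (y) mm, open top; origin at the centre of its underside, x towards its hinge side, y along the hinge line. Flat rim 50 mm above the bench, opening 116 x 146 mm. Steel hinge brackets on the rim at x = 50, y = +-89 to +-110 mm, up to 100 mm high. A seated door's origin is at x = 0, y = 0, z = 50 mm here, axes parallel.
- loaded_bay: The bay with a grey tube rack in it. White plastic bay fixed to the bench, 154 (x) x 226 (y) mm, open top; origin at the centre of its underside, x towards its hinge side, y along the hinge line. Flat rim 50 mm above the bench, opening 116 x 146 mm. Steel hinge brackets on the rim at x = 50, y = +-89 to +-110 mm, up to 100 mm high. A seated door's origin is at x = 0, y = 0, z = 50 mm here, axes parallel.
- loaded_lip (a point): Lip of the loaded bay's sprung-pin bracket: inner edge at x = 50, y = -89, z = 72 to 76 mm of the bay's frame, same axes. A 60-degree ramp leads from it up and out to y = -102, z = 100 mm. The bracket at +y is an open-topped saddle for the plain stub. Flared cheeks guide pin and stub; seated play is about 2.5 mm each way in x, 3 mm in y. The empty bay is the same.
- mat: Dark rubber mat fixed flat on the bench between the bays, 170 (x) x 205 (y) x 3 mm; origin at the centre of its underside.
- bottle: Bystander: white bottle, 52 mm across, 120 mm high; origin at the centre of its base.
- tube_rack: Bystander: blue tube rack on the bench, 75 x 105 mm, 47 mm high; origin at the centre of its underside.
- dish: Bystander: white dish, 80 mm across, 30 mm high; origin at the centre of its base.
Not all that is in view belongs to the job. Several things have the shape of the door; the one meant has the colours described above.

How it is judged:
On the way, in this order (a step that is already met when the one before it is completed fails the run):
1. the hinge tabs are squeezed (pin drawn in at least 10 mm) while the door still sits on the empty bay (value of joint pin above 0.01 m and z of door in the frame of empty_bay below 0.06 m and horizontal distance between door and empty_bay below 0.02 m), for 0.1 s.
2. the door is lifted off, at least 40 mm above the empty bay's rim (z of door in the frame of empty_bay above 0.09 m), for 0.1 s.
3. the door lies flat on the mat (its centre within 60 mm of the mat's), let go and at rest (height (world z) of door below 0.008 m and horizontal distance between door and mat below 0.06 m and angle between door's own z axis and vertical below 0.06 rad and contact force between the fingers and door below 0.1 N and linear speed of door below 0.02 m/s), for 0.2 s.
4. the door is picked up again, at least 60 mm above the bench, by the handle, with the pin left sprung out (height (world z) of door above 0.06 m and contact force between the fingers and door above 0.5 N and value of joint pin below 0.003 m), for 0.2 s.
At the end, for the whole second after the job is handed in: The door is seated on the loaded bay: centre within 6 mm in x and y of the bay's frame, underside within 4 mm below or 3 mm above rim height, tilt under 0.03 rad, yaw within 0.06 rad with hinge edge at the hinge side, pin under 3 mm drawn in, at rest and let go (x of door in the frame of loaded_bay between -0.006 and 0.006 m and y of door in the frame of loaded_bay between -0.006 and 0.006 m and z of door in the frame of loaded_bay between 0.046 and 0.053 m and x of door_press in the frame of loaded_bay above 0.04 m and y of door_press in the frame of loaded_bay below -0.06 m and angle between door's own z axis and vertical below 0.03 rad and angle between the y axis of door and the y axis of loaded_bay, either way round below 0.06 rad and value of joint pin below 0.003 m and linear speed of door below 0.02 m/s and contact force between the fingers and door below 0.1 N); the robot touches nothing.
It fails at once if the door is dropped (falls free for more than about 25 mm) (linear speed of door above 0.7 m/s and contact force between the fingers and door below 0.05 N and height (world z) of door above 0.01 m).
It fails at once if a bystander is moved by more than 20 mm (distance of any of bottle, tube_rack, dish from where it was at the start of the episode above 0.02 m).
It also fails if it takes over 72 s, if anything falls off the work surface, if the arm or the gripper's body presses on something with over 40 N, if the wrist force passes 120 N, or if a joint passes its speed limit or range.

## Robot

A 6-joint arm with a two-finger parallel gripper is mounted at the origin on the work surface. World frame = base frame: x ahead of the robot, y to its left, z up, the work surface at z = 0. Lengths are in m, angles in rad, forces in N, time in s.
With the tool pointing down it reaches from about 0.35 to 0.775 m from the base axis. Payload 7.3 kg.
Tool frame: the origin (TCP) lies between the finger pads; the fingertips stand robot.tcp_to_tips ahead of it and the grasp point (between the pads) lies 2 mm behind it (robot.tcp_to_tips is the distance from the TCP to the fingertips, in m); y points along the fingers, x is the direction in which the jaws open and shut, and the axes are right-handed (so a half turn about y gives the same grasp; the last joint's range is limited). The gripper opens to 92 mm and grips with 3 to 60 N. Pads are 19 mm wide; open, the fingers measure 130 mm over their backs; the gripper's body (75 mm by 190 mm) begins 47 mm behind the grasp point.
Start: joints at [1.083, 0.342, 1.524, -0, 1.275, -0.146], TCP at [0.176, 0.495, 0.244] pointing down, gripper open.
Joint ranges: [-2.53, 2.53], [-0.77, 2.02], [0.04, 2.7], [-1, 4.14], [0.28, 2.66], [-3.11, 3.11]. Speed limits (rad/s): [2.57, 2.57, 3.14, 3.14, 3.14, 3.14].

## Interface

Orientations are given as [roll, pitch, yaw] about the fixed x, y, z axes, in that order (R = Rz(yaw) Ry(pitch) Rx(roll)).
In Python, from cell import status, read_camera, get_calibration, robot gives the robot as it stands.
- The arm moves only by the shell command python3 -m creep 'ROWS' [FORCE]. ROWS is JSON, a list of rows, each an object of numbers: "dx", "dy", "dz": the shift along the tool's x, y, z in m; "rx", "ry", "rz": the turn, a rotation vector about the tool's x, y, z in rad; "gripper": the opening, from 0 (shut) to 1 (fully open). A call has 1 to 20 rows; each row is the pose to reach, as a shift and turn from the pose commanded when the call began, along the tool's axes at that moment; what a row does not reach only later rows make up. A row lasts 1/8 s, in which the tool goes at most 62.5 mm and 10.7 degrees, less where a joint would pass 70% of its speed; a pose out of reach is approached as far as the arm can. A call with a gripper value outside its range is refused whole. The fingers move at their own pace and stop on an object; FORCE is the grip in N (left out, the last holds). Time passes only in rows, so rows that repeat a pose let the fingers close. It gives the time, the measured TCP pose, the force and the opening at its end, in the units of the state.
- status.observe(): the state, without advancing time (a new reading comes with each control period).
- read_camera(name): name is "side" or "top" or "wrist"; returns (picture, depth): 420x560x3 uint8, red, green, blue; 420x560 float32, m along the optical axis (not along the pixel's ray), 0 where there is no reading.
- get_calibration(name): a dict with "fx", "fy", "cx", "cy" (pixels), "xyz" and "rotation" of the camera in the world; the wrist camera has in their place "mount" (4x4, takes a point from camera to tool coordinates, whose origin is the TCP and whose axes are the tool frame's). Camera axes: x right, y down, z forward; pixel columns grow to the right and rows downward; lengths in m; the calibration is good to about 2 mm. A picture is of the moment at which its call begins: read the wrist's pose just before it. get_calibration takes no time and is no camera call.
- robot.hand_in(): hands the job in, once; it reports no verdict.
The state is a dict: "time": time; "qpos": joint angles; "qvel": joint speeds; "joint_efforts": joint torques, N m; "tool_pos": TCP position; "tool_rot": TCP orientation; "contact_force": force on the tool from outside, world axes, zero at the start; "torque": the same for the moment, N m; "opening": finger opening in m.
Only numpy, scipy, OpenCV 4.12 (cv2) and the standard library are available. Lean on these libraries where they do the work, as an engineer would, in place of code of your own. Each camera call takes 0.05 s, during which the arm holds its last target.

## Working session

There is one attempt and no reset: what is moved stays moved. The work goes in short steps, Python scripts to look and compute and a shell command to move; the robot and the scene stay as the last step left them, time stands still between calls to the robot, and variables do not carry over. Pictures are saved under pics/ and viewed, and the job is handed in when it is done.

```bash
ls; mkdir -p pics; python3 - <<'E'
from cell import status, read_camera, get_calibration, robot
import cv2,numpy as np
s=status.observe(); print({k:np.round(v,3).tolist() for k,v in s.items()}); print(robot.tcp_to_tips)
for n in ("top","side","wrist"):
    p,d=read_camera(n); cv2.imwrite(f"pics/{n}0.png",p[:,:,::-1]); np.savez(f"pics/{n}0.npz",p=p,d=d)
    c=get_calibration(n); print(n,{k:np.round(v,4).tolist() for k,v in c.items()})
E
```

```text
pics
{'time': 0.0, 'qpos': [1.083, 0.343, 1.525, -0.0, 1.275, -0.146], 'qvel': [0.001, -0.002, 0.0, 0.001, -0.001, -0.001], 'joint_efforts': [-0.001, -43.124, -24.421, 0.072, 0.056, -0.0], 'tool_pos': [0.176, 0.494, 0.243], 'tool_rot': [-1.571, 0.001, 1.229], 'contact_force': [0.442, 0.019, -0.094], 'torque': [0.004, -0.023, 0.057], 'opening': 0.092}
0.017
top {'fx': 447.0344, 'fy': 447.0344, 'cx': 269.799, 'cy': 211.3402, 'xyz': [0.3647, -0.1399, 1.3889], 'rotation': [-3.0646, 0.0024, -1.5716]}
side {'fx': 428.4157, 'fy': 428.4157, 'cx': 274.1562, 'cy': 212.6128, 'xyz': [0.3305, -1.0307, 0.7927], 'rotation': [-2.2413, -0.0134, -0.1461]}
wrist {'fx': 306.3369, 'fy': 306.3369, 'cx': 284.07, 'cy': 212.0596, 'mount': [[1.0, -0.0001, 0.0004, 0.0007], [-0.0004, -0.2642, 0.9645, -0.1403], [0.0, -0.9645, -0.2642, 0.07], [0.0, 0.0, 0.0, 1.0]]}
```

View pics/top0.png

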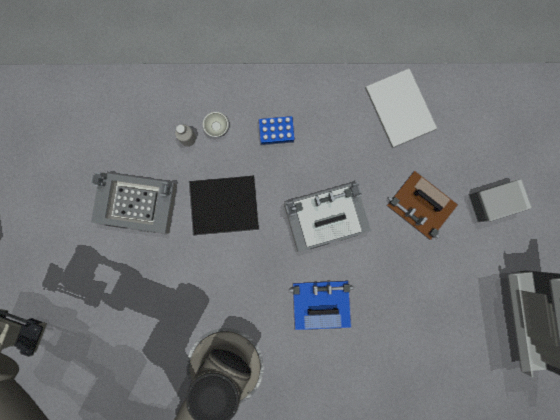

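View pics/side0.png

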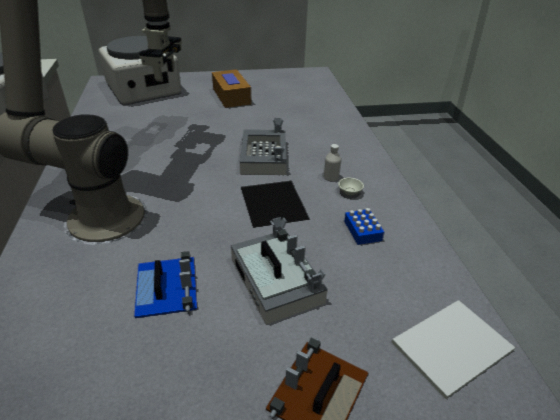

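View pics/wrist0.png

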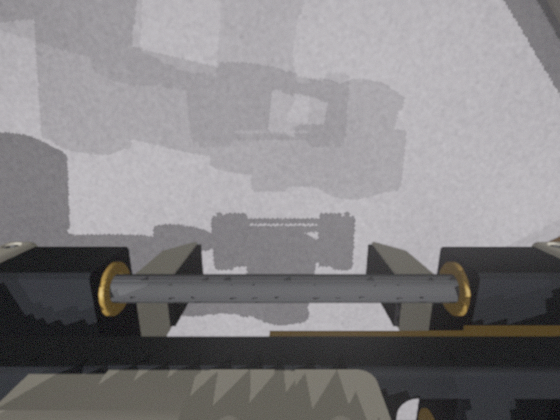

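Candidates for the door: the aluminium one on the bay at top (327,215), a blue door at (322,305), an orange-brown door at (423,205), and a white panel at (400,105). By description I choose (327,215), and check it in a crop.

```bash
cat > h.py <<'E'
import numpy as np,cv2
from scipy.spatial.transform import Rotation as Ro
from cell import status, read_camera, get_calibration, robot
def toolT(s=None):
    s=s or status.observe(); T=np.eye(4); T[:3,:3]=Ro.from_euler('xyz',s['tool_rot']).as_matrix(); T[:3,3]=s['tool_pos']; return T
def camT(n,s=None):
    c=get_calibration(n)
    if n=='wrist': return toolT(s)@np.array(c['mount'])
    T=np.eye(4); T[:3,:3]=Ro.from_euler('xyz',c['rotation']).as_matrix(); T[:3,3]=c['xyz']; return T
def ray(n,uv,s=None):
    c=get_calibration(n);T=camT(n,s);uv=np.atleast_2d(uv).astype(float)
    d=np.c_[(uv[:,0]-c['cx'])/c['fx'],(uv[:,1]-c['cy'])/c['fy'],np.ones(len(uv))]
    return T[:3,3],d@T[:3,:3].T
def plane(n,uv,z,s=None):
    o,d=ray(n,uv,s); return o+d*((z-o[2])/d[:,2])[:,None]
def cloud(n,d,s=None):
    v,u=np.mgrid[:420,:560]; o,r=ray(n,np.c_[u.ravel(),v.ravel()],s)
    return (o+r*d.ravel()[:,None]).reshape(420,560,3)
def proj(n,P,s=None):
    c=get_calibration(n);T=camT(n,s);q=(np.atleast_2d(P)-T[:3,3])@T[:3,:3]
    return np.c_[c['fx']*q[:,0]/q[:,2]+c['cx'],c['fy']*q[:,1]/q[:,2]+c['cy']]
def snap(n,tag):
    s=status.observe();p,d=read_camera(n);cv2.imwrite(f"pics/{tag}.png",p[:,:,::-1]);np.savez(f"pics/{tag}.npz",p=p,d=d);return s,p,d
E
python3 - <<'E'
from h import *
p=np.load('pics/top0.npz')['p'];d=np.load('pics/top0.npz')['d'];C=cloud('top',d)
a=cv2.resize(p[165:265,270:385],None,fx=6,fy=5.9,interpolation=cv2.INTER_CUBIC);cv2.imwrite('pics/crop1.png',a[:,:,::-1])
a=cv2.resize(p[155:250,80:270],None,fx=4.2,fy=4.2,interpolation=cv2.INTER_CUBIC);cv2.imwrite('pics/crop2.png',a[:,:,::-1])
for u,v in [(327,235),(225,205),(135,200),(305,195),(100,215),(362,230),(183,133),(215,125),(277,130),(225,270),(300,250)]: print(u,v,C[v,u].round(3))
E
```

```text
327 235 [ 0.397 -0.307  0.06 ]
225 205 [ 0.492  0.003 -0.002]
135 200 [0.505 0.275 0.03 ]
305 195 [ 0.523 -0.247  0.002]
100 215 [0.458 0.374 0.05 ]
362 230 [ 0.412 -0.412  0.053]
183 133 [0.694 0.117 0.104]
215 125 [0.745 0.036 0.005]
277 130 [ 0.72  -0.159  0.036]
225 270 [0.291 0.001 0.004]
300 250 [ 0.352 -0.227  0.053]
```

View pics/crop1.png

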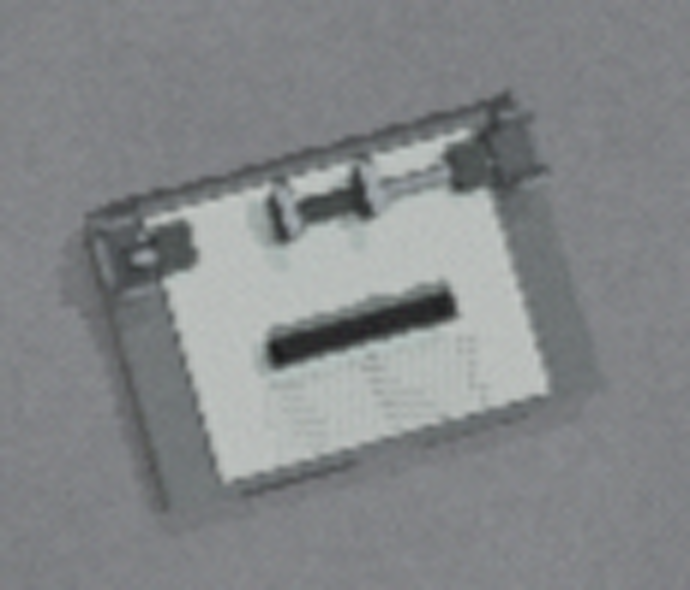

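View pics/crop2.png

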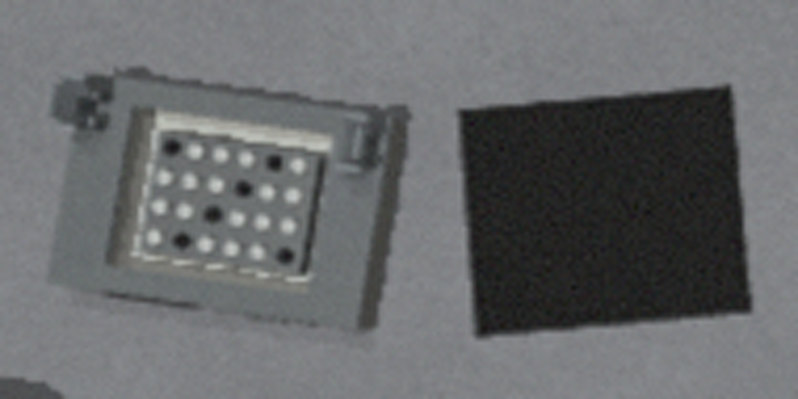

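The crop confirms it: a light aluminium plate with two steel tabs at about (285,207) and (368,185) in the crop, a black handle at (362,325), and the hinge edge up. The loaded bay, with its grey rack, is at top (135,203) with its hinge side up too. The mat is at (225,205). Next I measure poses.

```bash
python3 - <<'E'
from h import *
p=np.load('pics/top0.npz')['p'];d=np.load('pics/top0.npz')['d'];C=cloud('top',d)
hsv=cv2.cvtColor(p,cv2.COLOR_RGB2HSV);g=cv2.cvtColor(p,cv2.COLOR_RGB2GRAY)
def rect(m,z,name):
    cs,_=cv2.findContours(m.astype(np.uint8),cv2.RETR_EXTERNAL,cv2.CHAIN_APPROX_NONE);c=max(cs,key=cv2.contourArea)
    W=plane('top',c[:,0,:],z)[:,:2]
    r=cv2.minAreaRect((W*1000).astype(np.float32)); print(name,np.round(r[0],1),np.round(r[1],1),round(r[2],2),len(c)); return r
def sub(u0,u1,v0,v1):
    m=np.zeros((420,560),bool);m[v0:v1,u0:u1]=1;return m
rect((g>165)&sub(280,375,175,260),.058,'doorplate')
rect((g<45)&sub(180,270,170,240),.003,'mat')
Z=C[...,2]
rect((Z>.035)&sub(82,185,165,240),.05,'loaded')
rect((Z>.035)&sub(275,375,175,260),.05,'empty')
# rim plane points in z 0.045-.056
for n,m in (('loaded',sub(82,185,165,240)),('empty',sub(275,375,175,260))):
    q=C[m&(abs(Z-.05)<.006)]; print(n,len(q),q.mean(0).round(4))
for n,a in (('bottle',(170,197,118,150)),('dish',(200,232,108,140)),('rack',(255,298,112,148))):
    q=C[sub(*a)&(Z>.015)];print(n,q.min(0).round(3),q.max(0).round(3))
E
```

```text
doorplate [ 452.8 -308.6] [137.7 167.8] 15.59 208
mat [492.3   7.5] [164.9 199.8] 5.17 229
loaded [495.9 288.1] [251.4 156.8] 81.76 260
empty [ 452.3 -310.5] [156.1 232.8] 15.75 243
loaded 1797 [0.4922 0.2806 0.05  ]
empty 1396 [ 0.4436 -0.3075  0.0515]
bottle [ 0.365 -0.14   0.016] [0.725 0.147 1.389]
dish [ 0.365 -0.14   0.015] [0.781 0.07  1.389]
rack [ 0.365 -0.209  0.017] [ 0.765 -0.103  1.389]
```

```bash
cat >> h.py <<'E'
def go(xyz,yawdeg):
    T=toolT();d=T[:3,:3].T@(np.array(xyz)-T[:3,3]);G=Ro.from_euler('xyz',[-np.pi/2,0,np.radians(yawdeg)]).as_matrix()
    r=Ro.from_matrix(T[:3,:3].T@G).as_rotvec();print('d',d.round(4),'r',r.round(4),'yaw now',np.degrees(status.observe()['tool_rot'][2]).round(2))
def inframe(x,y,yaw,p):
    a=np.radians(yaw);return np.array([x+np.cos(a)*p[0]-np.sin(a)*p[1],y+np.sin(a)*p[0]+np.cos(a)*p[1]])
E
python3 - <<'E'
from h import *
print(inframe(.453,-.309,15.6,(.05,.007)))
go((.46,.15,.26),90); go((.4995,-.289,.26),105.6)
E
```

```text
[ 0.49927569 -0.28881187]
d [-0.2292 -0.0166 -0.3832] r [-0.0004 -0.3418 -0.0011] yaw now 70.42
d [-0.6296 -0.0161 -0.5675] r [-5.000e-04 -6.141e-01 -1.100e-03] yaw now 70.42
```

```bash
python3 -m creep '[{"dx":-0.06,"dy":-0.016,"dz":-0.1,"ry":-0.1},{"dx":-0.06,"dy":-0.016,"dz":-0.1,"ry":-0.1},{"dx":-0.23,"dy":-0.016,"dz":-0.383,"ry":-0.34},{"dx":-0.23,"dy":-0.016,"dz":-0.383,"ry":-0.34},{"dx":-0.23,"dy":-0.016,"dz":-0.383,"ry":-0.34},{"dx":-0.23,"dy":-0.016,"dz":-0.383,"ry":-0.34},{"dx":-0.23,"dy":-0.016,"dz":-0.383,"ry":-0.34},{"dx":-0.23,"dy":-0.016,"dz":-0.383,"ry":-0.34},{"dx":-0.63,"dy":-0.016,"dz":-0.567,"ry":-0.614},{"dx":-0.63,"dy":-0.016,"dz":-0.567,"ry":-0.614},{"dx":-0.63,"dy":-0.016,"dz":-0.567,"ry":-0.614},{"dx":-0.63,"dy":-0.016,"dz":-0.567,"ry":-0.614},{"dx":-0.63,"dy":-0.016,"dz":-0.567,"ry":-0.614},{"dx":-0.63,"dy":-0.016,"dz":-0.567,"ry":-0.614},{"dx":-0.63,"dy":-0.016,"dz":-0.567,"ry":-0.614},{"dx":-0.63,"dy":-0.016,"dz":-0.567,"ry":-0.614},{"dx":-0.63,"dy":-0.016,"dz":-0.567,"ry":-0.614},{"dx":-0.63,"dy":-0.016,"dz":-0.567,"ry":-0.614,"gripper":0.78},{"dx":-0.63,"dy":-0.016,"dz":-0.567,"ry":-0.614,"gripper":0.78}]'
python3 - <<'E'
from h import *
s,p,d=snap('wrist','w1'); print(s['time'],s['tool_pos'],s['tool_rot'],s['opening'])
_,p,d=snap('top','t1')
E
```

```text
0.15 [0.17582698 0.49438213 0.24319946] [-1.57064279e+00  1.17988426e-03  1.22900587e+00] 0.09194067192682301invalid input at $[0]: expected keys dx, dy, dz, rx, ry, rz, gripper
```

View pics/w1.png

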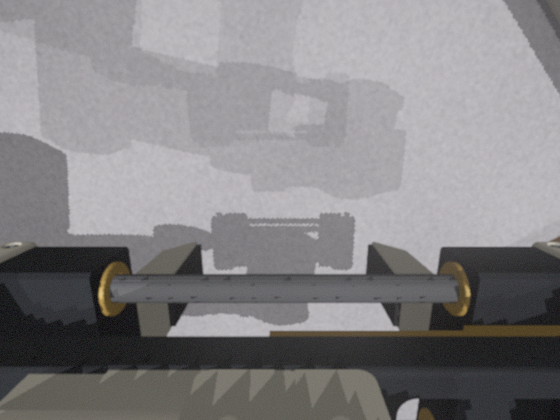

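View pics/t1.png

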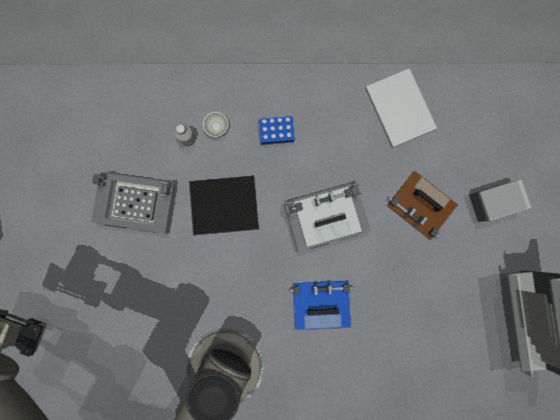

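The call was refused because every row needs all seven keys; the views are unchanged (the arm hasn't moved).

```bash
python3 -m creep '[{"dx":-0.06,"dy":-0.016,"dz":-0.1,"rx":0,"ry":-0.1,"rz":0,"gripper":0.78},{"dx":-0.06,"dy":-0.016,"dz":-0.1,"rx":0,"ry":-0.1,"rz":0,"gripper":0.78},{"dx":-0.23,"dy":-0.016,"dz":-0.383,"rx":0,"ry":-0.34,"rz":0,"gripper":0.78},{"dx":-0.23,"dy":-0.016,"dz":-0.383,"rx":0,"ry":-0.34,"rz":0,"gripper":0.78},{"dx":-0.23,"dy":-0.016,"dz":-0.383,"rx":0,"ry":-0.34,"rz":0,"gripper":0.78},{"dx":-0.23,"dy":-0.016,"dz":-0.383,"rx":0,"ry":-0.34,"rz":0,"gripper":0.78},{"dx":-0.23,"dy":-0.016,"dz":-0.383,"rx":0,"ry":-0.34,"rz":0,"gripper":0.78},{"dx":-0.23,"dy":-0.016,"dz":-0.383,"rx":0,"ry":-0.34,"rz":0,"gripper":0.78},{"dx":-0.63,"dy":-0.016,"dz":-0.567,"rx":0,"ry":-0.614,"rz":0,"gripper":0.78},{"dx":-0.63,"dy":-0.016,"dz":-0.567,"rx":0,"ry":-0.614,"rz":0,"gripper":0.78},{"dx":-0.63,"dy":-0.016,"dz":-0.567,"rx":0,"ry":-0.614,"rz":0,"gripper":0.78},{"dx":-0.63,"dy":-0.016,"dz":-0.567,"rx":0,"ry":-0.614,"rz":0,"gripper":0.78},{"dx":-0.63,"dy":-0.016,"dz":-0.567,"rx":0,"ry":-0.614,"rz":0,"gripper":0.78},{"dx":-0.63,"dy":-0.016,"dz":-0.567,"rx":0,"ry":-0.614,"rz":0,"gripper":0.78},{"dx":-0.63,"dy":-0.016,"dz":-0.567,"rx":0,"ry":-0.614,"rz":0,"gripper":0.78},{"dx":-0.63,"dy":-0.016,"dz":-0.567,"rx":0,"ry":-0.614,"rz":0,"gripper":0.78},{"dx":-0.63,"dy":-0.016,"dz":-0.567,"rx":0,"ry":-0.614,"rz":0,"gripper":0.78},{"dx":-0.63,"dy":-0.016,"dz":-0.567,"rx":0,"ry":-0.614,"rz":0,"gripper":0.78}]'
python3 - <<'E'
from h import *
s,p,d=snap('wrist','w2'); print(s['time'],s['tool_pos'],s['tool_rot'],s['opening'])
C=cloud('wrist',d,s)
for q in [(.05,.021,.06),(.05,-.021,.06),(-.015,0,.05),(.05,.076,.03),(.05,-.076,.03)]:
    w=np.r_[inframe(.453,-.309,15.6,q),q[2]+.05]; print(q,w.round(3),proj('wrist',w,s).round(0))
E
```

```text
time: 2.5
tool_pos: [0.499, -0.2874, 0.2598]
tool_rot: [-1.571, -0.001, 1.844]
contact_force: [-0.0, 0.9, -0.4]
opening: 0.0717
2.5 [ 0.49904769 -0.2873611   0.25976924] [-1.57080684e+00 -7.78471169e-04  1.84438445e+00] 0.07174832297155123
(0.05, 0.021, 0.06) [ 0.496 -0.275  0.11 ] [[297. 202.]]
(0.05, -0.021, 0.06) [ 0.507 -0.316  0.11 ] [[254. 202.]]
(-0.015, 0, 0.05) [ 0.439 -0.313  0.1  ] [[275. 133.]]
(0.05, 0.076, 0.03) [ 0.481 -0.222  0.08 ] [[347. 196.]]
(0.05, -0.076, 0.03) [ 0.522 -0.369  0.08 ] [[205. 196.]]
```

View pics/w2.png

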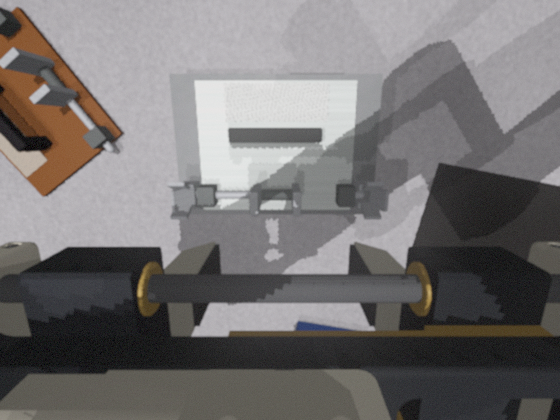

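The wrist view agrees with the estimate: handle at (275,134), blocks at (205,195) and (346,195), tabs at about (254,202) and (297,202). I'll do one numeric refinement.

```bash
python3 - <<'E'
from h import *
s=status.observe();f=np.load('pics/w2.npz');p,d=f['p'],f['d'];C=cloud('wrist',d,s)
g=cv2.cvtColor(p,cv2.COLOR_RGB2GRAY)
m=np.zeros_like(g);m[60:215,180:375]=(g[60:215,180:375]>212)
cs,_=cv2.findContours(m,cv2.RETR_EXTERNAL,cv2.CHAIN_APPROX_NONE);c=max(cs,key=cv2.contourArea)
W=plane('wrist',c[:,0,:],.058,s)[:,:2];r=cv2.minAreaRect((W*1000).astype(np.float32));print(r)
h=np.zeros_like(g);h[110:155,215:335]=(g[110:155,215:335]<80)
v,u=np.nonzero(h);W=plane('wrist',np.c_[u,v],.10,s);print('handle',W.mean(0),(W.min(0)),W.max(0))
q=C[60:215,180:375].reshape(-1,3);
a=np.radians(15.6);R=np.array([[np.cos(a),-np.sin(a)],[np.sin(a),np.cos(a)]])
L=(q[:,:2]-[.453,-.309])@R
k=(q[:,2]>.1)&(abs(L[:,0]-.05)<.03)&(abs(L[:,1])<.05);print('tabs z>.1', k.sum(),L[k].min(0),L[k].max(0),L[k].mean(0)); print(np.histogram(L[k][:,1],bins=np.arange(-.04,.041,.004)))
k=(abs(q[:,2]-.058)<.004)&(abs(L[:,1])<.08)&(L[:,0]>-.065)&(L[:,0]<.03);print('plate z',np.median(q[k][:,2]))
go(np.r_[inframe(.453,-.309,15.6,(.05,.007)),.097],105.6)
E
```

```text
((443.3466796875, -312.314453125), (112.60042572021484, 167.50576782226562), 15.70655632019043)
handle [ 0.43354101 -0.27098633  0.1       ] [ 0.43354101 -0.27098633  0.1       ] [ 0.43354101 -0.27098633  0.1       ]
tabs z>.1 409 [ 0.03989274 -0.02485124] [0.06259466 0.02513962] [ 0.05043912 -0.00047384]
(array([ 0,  0,  0, 16, 98, 97,  0,  0,  0,  0,  0,  0,  0,  0, 72, 94, 32,
        0,  0,  0]), array([-4.00000000e-02, -3.60000000e-02, -3.20000000e-02, -2.80000000e-02,
       -2.40000000e-02, -2.00000000e-02, -1.60000000e-02, -1.20000000e-02,
       -8.00000000e-03, -4.00000000e-03, -3.46944695e-17,  4.00000000e-03,
        8.00000000e-03,  1.20000000e-02,  1.60000000e-02,  2.00000000e-02,
        2.40000000e-02,  2.80000000e-02,  3.20000000e-02,  3.60000000e-02,
        4.00000000e-02]))
plate z 0.05777182186594562
d [-0.0016  0.1629  0.0003] r [0.0002 0.0018 0.0004] yaw now 105.7
```

```bash
python3 -m creep '[{"dx":-0.0016,"dy":0.06,"dz":0,"rx":0,"ry":0,"rz":0,"gripper":0.78},{"dx":-0.0016,"dy":0.11,"dz":0,"rx":0,"ry":0,"rz":0,"gripper":0.78},{"dx":-0.0016,"dy":0.14,"dz":0,"rx":0,"ry":0,"rz":0,"gripper":0.78},{"dx":-0.0016,"dy":0.163,"dz":0,"rx":0,"ry":0,"rz":0,"gripper":0.78},{"dx":-0.0016,"dy":0.163,"dz":0,"rx":0,"ry":0,"rz":0,"gripper":0.78},{"dx":-0.0016,"dy":0.163,"dz":0,"rx":0,"ry":0,"rz":0,"gripper":0.55},{"dx":-0.0016,"dy":0.163,"dz":0,"rx":0,"ry":0,"rz":0,"gripper":0.42},{"dx":-0.0016,"dy":0.163,"dz":0,"rx":0,"ry":0,"rz":0,"gripper":0.3},{"dx":-0.0016,"dy":0.163,"dz":0,"rx":0,"ry":0,"rz":0,"gripper":0.3},{"dx":-0.0016,"dy":0.163,"dz":0,"rx":0,"ry":0,"rz":0,"gripper":0.3}]' 50
python3 - <<'E'
from h import *
snap('wrist','w3');snap('side','s3')
E
```

```text
time: 3.8
tool_pos: [0.4996, -0.2889, 0.0981]
tool_rot: [-1.572, -0.002, 1.843]
contact_force: [-1.3, 6.9, 9.4]
opening: 0.0355
```

View pics/w3.png

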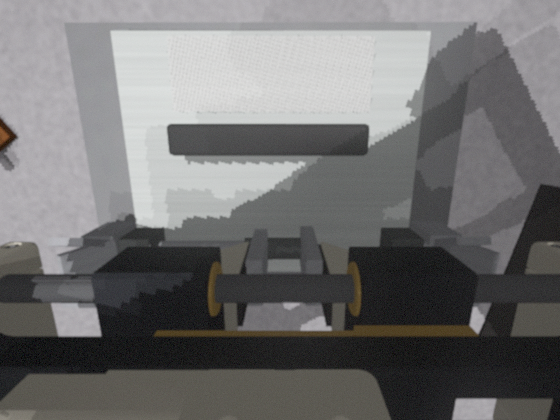

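Both tabs are held between the pads at (265,265) and (312,265); the opening of 35.5 mm means they are fully squeezed. Now I lift straight up.

```bash
python3 -m creep '[{"dx":0,"dy":-0.005,"dz":0,"rx":0,"ry":0,"rz":0,"gripper":0.3},{"dx":0,"dy":-0.012,"dz":0,"rx":0,"ry":0,"rz":0,"gripper":0.3},{"dx":0,"dy":-0.02,"dz":0,"rx":0,"ry":0,"rz":0,"gripper":0.3},{"dx":0,"dy":-0.03,"dz":0,"rx":0,"ry":0,"rz":0,"gripper":0.3},{"dx":0,"dy":-0.045,"dz":0,"rx":0,"ry":0,"rz":0,"gripper":0.3},{"dx":0,"dy":-0.06,"dz":0,"rx":0,"ry":0,"rz":0,"gripper":0.3},{"dx":0,"dy":-0.08,"dz":0,"rx":0,"ry":0,"rz":0,"gripper":0.3},{"dx":0,"dy":-0.1,"dz":0,"rx":0,"ry":0,"rz":0,"gripper":0.3},{"dx":0,"dy":-0.12,"dz":0,"rx":0,"ry":0,"rz":0,"gripper":0.3},{"dx":0,"dy":-0.12,"dz":0,"rx":0,"ry":0,"rz":0,"gripper":0.3},{"dx":0,"dy":-0.12,"dz":0,"rx":0,"ry":0,"rz":0,"gripper":0.3}]'
python3 - <<'E'
from h import *
s,p,d=snap('wrist','w4');snap('side','s4')
C=cloud('wrist',d,s); R=toolT(s)
for u,v in [(170,100),(370,100),(170,50),(370,50),(270,180)]: print(u,v,((C[v,u]-s['tool_pos'])@R[:3,:3]).round(4))
E
```

```text
time: 5.28
tool_pos: [0.4991, -0.2902, 0.2162]
tool_rot: [-1.57, -0.001, 1.843]
contact_force: [0.9, 0.5, -3.9]
opening: 0.0351
170 100 [-0.0638  0.0415  0.0849]
370 100 [0.0477 0.0401 0.0848]
170 50 [-0.0609  0.0403  0.11  ]
370 50 [0.0457 0.0395 0.1098]
270 180 [-0.0083  0.04    0.04  ]
```

View pics/w4.png

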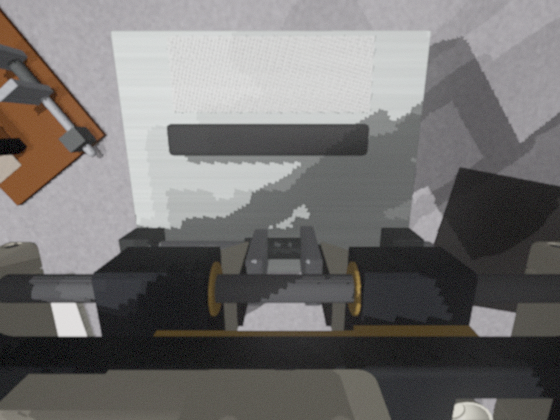

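View pics/s4.png

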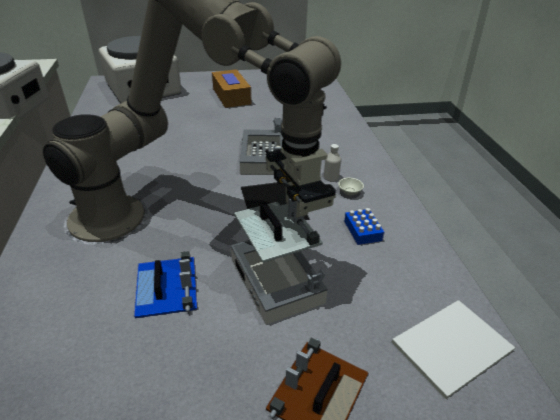

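The door is up, level, and fully drawn (plate top 40 mm below the TCP all over). Carry it to the mat.

```bash
python3 - <<'E'
from h import *
t=inframe(.4923,.0075,5.2,(.05,.007));print(t)
go(np.r_[t,.216],95.2)
E
```

```text
[0.54145979 0.01900282]
d [ 2.864e-01  1.000e-04 -1.240e-01] r [-0.0012  0.1814  0.0015] yaw now 105.59
```

```bash
python3 -m creep '[{"dx":0.02,"dy":0,"dz":-0.009,"rx":0,"ry":0.01,"rz":0,"gripper":0.3},{"dx":0.05,"dy":0,"dz":-0.022,"rx":0,"ry":0.03,"rz":0,"gripper":0.3},{"dx":0.085,"dy":0,"dz":-0.037,"rx":0,"ry":0.05,"rz":0,"gripper":0.3},{"dx":0.125,"dy":0,"dz":-0.054,"rx":0,"ry":0.08,"rz":0,"gripper":0.3},{"dx":0.165,"dy":0,"dz":-0.071,"rx":0,"ry":0.11,"rz":0,"gripper":0.3},{"dx":0.205,"dy":0,"dz":-0.089,"rx":0,"ry":0.13,"rz":0,"gripper":0.3},{"dx":0.24,"dy":0,"dz":-0.104,"rx":0,"ry":0.15,"rz":0,"gripper":0.3},{"dx":0.265,"dy":0,"dz":-0.115,"rx":0,"ry":0.17,"rz":0,"gripper":0.3},{"dx":0.28,"dy":0,"dz":-0.121,"rx":0,"ry":0.181,"rz":0,"gripper":0.3},{"dx":0.286,"dy":0,"dz":-0.124,"rx":0,"ry":0.181,"rz":0,"gripper":0.3},{"dx":0.286,"dy":0,"dz":-0.124,"rx":0,"ry":0.181,"rz":0,"gripper":0.3},{"dx":0.286,"dy":0.05,"dz":-0.124,"rx":0,"ry":0.181,"rz":0,"gripper":0.3},{"dx":0.286,"dy":0.1,"dz":-0.124,"rx":0,"ry":0.181,"rz":0,"gripper":0.3},{"dx":0.286,"dy":0.13,"dz":-0.124,"rx":0,"ry":0.181,"rz":0,"gripper":0.3},{"dx":0.286,"dy":0.145,"dz":-0.124,"rx":0,"ry":0.181,"rz":0,"gripper":0.3},{"dx":0.286,"dy":0.145,"dz":-0.124,"rx":0,"ry":0.181,"rz":0,"gripper":0.3}]'
python3 - <<'E'
from h import *
s,p,d=snap('wrist','w5');snap('side','s5')
C=cloud('wrist',d,s); R=toolT(s)
for u,v in [(150,100),(390,100),(150,50),(390,50),(250,200),(340,200)]: print(u,v,C[v,u].round(4),((C[v,u]-s['tool_pos'])@R[:3,:3]).round(4))
E
```

```text
time: 7.38
tool_pos: [0.5418, 0.0178, 0.0713]
tool_rot: [-1.57, -0.0, 1.661]
contact_force: [0.2, -0.6, -2.4]
opening: 0.0345
150 100 [ 0.464  -0.0639  0.0308] [-0.0744  0.0405  0.0848]
390 100 [0.452  0.0689 0.0314] [0.059  0.04   0.0848]
150 50 [ 0.4387 -0.0632  0.0312] [-0.0713  0.0402  0.11  ]
390 50 [0.427  0.0646 0.0306] [0.057  0.0408 0.1101]
250 200 [ 0.5159 -0.005   0.0312] [-0.0203  0.0401  0.0279]
340 200 [0.5113 0.0495 0.0295] [0.0344 0.0418 0.0275]
```

View pics/w5.png

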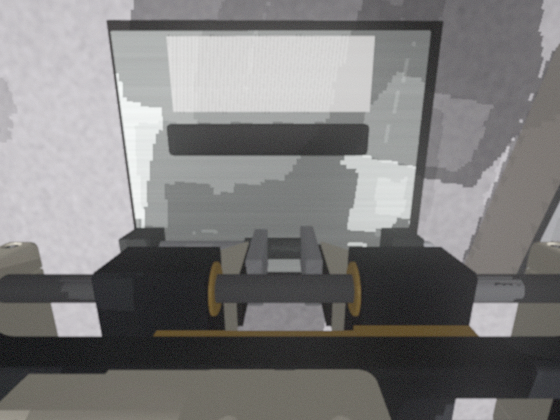

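View pics/s5.png

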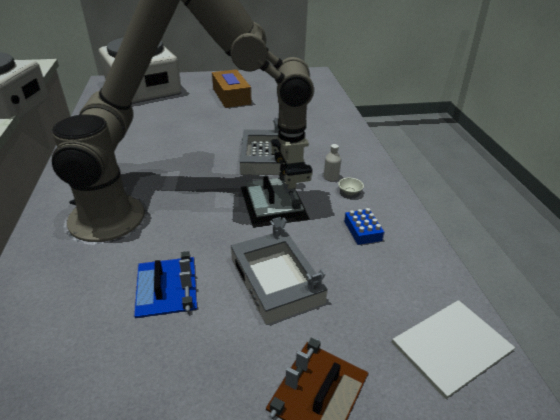

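The door is level above the mat with its underside about 20 mm above it. Lower, release, retreat.

```bash
python3 -m creep '[{"dx":0,"dy":0.009,"dz":0,"rx":0,"ry":0,"rz":0,"gripper":0.3},{"dx":0,"dy":0.015,"dz":0,"rx":0,"ry":0,"rz":0,"gripper":0.3},{"dx":0,"dy":0.0195,"dz":0,"rx":0,"ry":0,"rz":0,"gripper":0.3},{"dx":0,"dy":0.0195,"dz":0,"rx":0,"ry":0,"rz":0,"gripper":0.3},{"dx":0,"dy":0.0195,"dz":0,"rx":0,"ry":0,"rz":0,"gripper":0.3}]'
python3 -m creep '[{"dx":0,"dy":0,"dz":0,"rx":0,"ry":0,"rz":0,"gripper":0.45},{"dx":0,"dy":0,"dz":0,"rx":0,"ry":0,"rz":0,"gripper":0.6},{"dx":0,"dy":0,"dz":0,"rx":0,"ry":0,"rz":0,"gripper":0.78},{"dx":0,"dy":0,"dz":0,"rx":0,"ry":0,"rz":0,"gripper":0.78},{"dx":0,"dy":0,"dz":0,"rx":0,"ry":0,"rz":0,"gripper":0.78},{"dx":0,"dy":0,"dz":0,"rx":0,"ry":0,"rz":0,"gripper":0.78}]'
python3 - <<'E'
from h import *
s,p,d=snap('wrist','w6')
C=cloud('wrist',d,s)
for u,v in [(150,100),(390,100),(150,50),(390,50)]: print(u,v,C[v,u].round(4))
E
```

```text
time: 8.1
tool_pos: [0.5421, 0.0183, 0.0523]
tool_rot: [-1.571, -0.0, 1.662]
contact_force: [0.2, -0.4, -4.2]
opening: 0.0351
time: 8.85
tool_pos: [0.5421, 0.0184, 0.0523]
tool_rot: [-1.571, -0.0, 1.662]
contact_force: [0.3, -1.2, -0.1]
opening: 0.0716
150 100 [ 0.4643 -0.0642  0.01  ]
390 100 [0.452  0.0701 0.0101]
150 50 [ 0.4387 -0.0635  0.0102]
390 50 [0.427  0.0653 0.0105]
```

View pics/w6.png

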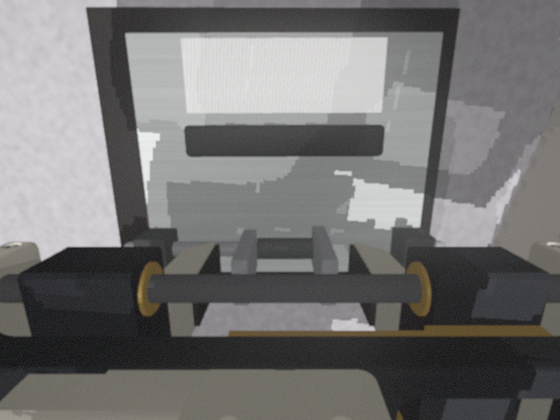

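The door is released and flat: plate top at z≈0.010–0.0105 and the tabs clear of the fingers (at (245,250) and (325,250)). Rise and turn to the handle orientation.

```bash
python3 -m creep '[{"dx":0,"dy":0,"dz":0,"rx":0,"ry":0,"rz":0,"gripper":0.78},{"dx":0,"dy":-0.03,"dz":0,"rx":0,"ry":0,"rz":0,"gripper":0.78},{"dx":0,"dy":-0.07,"dz":0,"rx":0,"ry":0,"rz":0,"gripper":0.78},{"dx":0,"dy":-0.12,"dz":0,"rx":0,"ry":0.1,"rz":0,"gripper":0.78},{"dx":0,"dy":-0.15,"dz":0.03,"rx":0,"ry":0.28,"rz":0,"gripper":0.6},{"dx":-0.004,"dy":-0.16,"dz":0.06,"rx":0,"ry":0.46,"rz":0,"gripper":0.45},{"dx":-0.004,"dy":-0.16,"dz":0.06,"rx":0,"ry":0.64,"rz":0,"gripper":0.45},{"dx":-0.004,"dy":-0.16,"dz":0.06,"rx":0,"ry":0.82,"rz":0,"gripper":0.45},{"dx":-0.004,"dy":-0.16,"dz":0.06,"rx":0,"ry":1,"rz":0,"gripper":0.45},{"dx":-0.004,"dy":-0.16,"dz":0.06,"rx":0,"ry":1.18,"rz":0,"gripper":0.45},{"dx":-0.004,"dy":-0.16,"dz":0.06,"rx":0,"ry":1.36,"rz":0,"gripper":0.45},{"dx":-0.004,"dy":-0.16,"dz":0.06,"rx":0,"ry":1.54,"rz":0,"gripper":0.45},{"dx":-0.004,"dy":-0.16,"dz":0.06,"rx":0,"ry":1.571,"rz":0,"gripper":0.45},{"dx":-0.004,"dy":-0.16,"dz":0.06,"rx":0,"ry":1.571,"rz":0,"gripper":0.45}]'
python3 - <<'E'
from h import *
s,p,d=snap('wrist','w7');snap('top','t7');print(s['time'])
E
```

```text
time: 10.65
tool_pos: [0.4825, 0.0089, 0.2122]
tool_rot: [-1.571, 0.0, 0.094]
contact_force: [-0.2, -0.2, 0.1]
opening: 0.0417
10.65
```

View pics/w7.png

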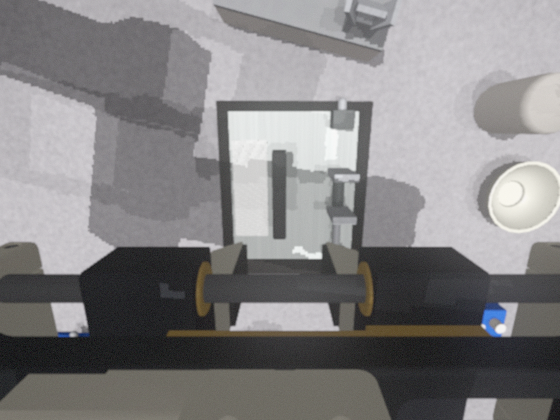

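View pics/t7.png

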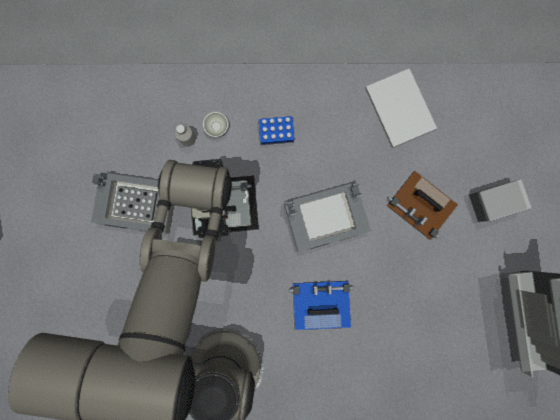

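The handle bar is visible at (279,195), the tabs at (342,175) and (342,213), and the door sits square on the mat. Measure it.

```bash
python3 - <<'E'
from h import *
s=status.observe();f=np.load('pics/w7.npz');p,d=f['p'],f['d'];C=cloud('wrist',d,s);R=toolT(s)
m=np.zeros((420,560),bool);m[140:245,255:310]=1
k=m&(abs(C[...,2]-.053)<.006)
q=C[k];print(k.sum(),q.mean(0));r=cv2.minAreaRect((q[:,:2]*1000).astype(np.float32));print(r)
print('z top',np.median(q[:,2]))
x,y=np.array(r[0])/1000
g=cv2.cvtColor(p,cv2.COLOR_RGB2GRAY)
m=np.zeros((420,560),bool);m[105:255,222:370]=1
k=m&(abs(C[...,2]-.011)<.004)&(g>100);cs,_=cv2.findContours(k.astype(np.uint8),cv2.RETR_EXTERNAL,cv2.CHAIN_APPROX_NONE)
W=np.vstack([plane('wrist',c[:,0],.011,s) for c in cs if cv2.contourArea(c)>200]);print('plate',cv2.minAreaRect((W[:,:2]*1000).astype(np.float32)))
go((x,y,.047),5.4)
E
```

```text
1242 [0.47855644 0.01478156 0.05221762]
((478.48211669921875, 12.646484375), (13.893507957458496, 89.49443054199219), 5.4447784423828125)
z top 0.05232416880900592
plate ((493.2835388183594, 16.599403381347656), (139.3586883544922, 162.31773376464844), 5.3748040199279785)
d [-0.0037  0.1652  0.0041] r [-0.0001 -0.001   0.    ] yaw now 5.34
```

```bash
python3 -m creep '[{"dx":-0.0037,"dy":0.03,"dz":0.004,"rx":0,"ry":0,"rz":0,"gripper":0.45},{"dx":-0.0037,"dy":0.08,"dz":0.004,"rx":0,"ry":0,"rz":0,"gripper":0.45},{"dx":-0.0037,"dy":0.12,"dz":0.004,"rx":0,"ry":0,"rz":0,"gripper":0.45},{"dx":-0.0037,"dy":0.15,"dz":0.004,"rx":0,"ry":0,"rz":0,"gripper":0.45},{"dx":-0.0037,"dy":0.165,"dz":0.004,"rx":0,"ry":0,"rz":0,"gripper":0.45},{"dx":-0.0037,"dy":0.165,"dz":0.004,"rx":0,"ry":0,"rz":0,"gripper":0.45},{"dx":-0.0037,"dy":0.165,"dz":0.004,"rx":0,"ry":0,"rz":0,"gripper":0.1},{"dx":-0.0037,"dy":0.165,"dz":0.004,"rx":0,"ry":0,"rz":0,"gripper":0.05},{"dx":-0.0037,"dy":0.165,"dz":0.004,"rx":0,"ry":0,"rz":0,"gripper":0.05},{"dx":-0.0037,"dy":0.165,"dz":0.004,"rx":0,"ry":0,"rz":0,"gripper":0.05}]' 50
python3 - <<'E'
from h import *
s,p,d=snap('wrist','w8')
E
```

```text
time: 12.0
tool_pos: [0.4783, 0.0125, 0.0477]
tool_rot: [-1.571, 0.0, 0.091]
contact_force: [-2.9, 0.2, 5.7]
opening: 0.0132
```

View pics/w8.png

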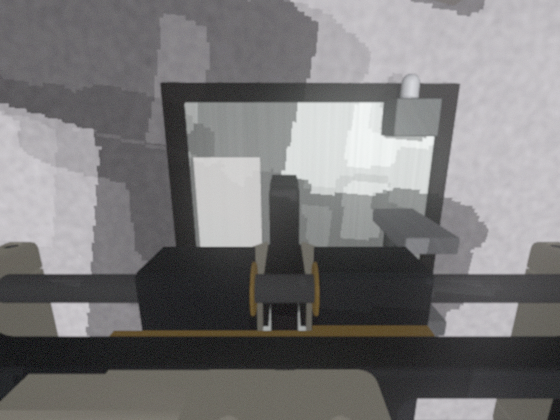

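The bar (285,230) is held between the pads at an opening of 13 mm. Lift.

```bash
python3 -m creep '[{"dx":0,"dy":-0.01,"dz":0,"rx":0,"ry":0,"rz":0,"gripper":0.05},{"dx":0,"dy":-0.03,"dz":0,"rx":0,"ry":0,"rz":0,"gripper":0.05},{"dx":0,"dy":-0.06,"dz":0,"rx":0,"ry":0,"rz":0,"gripper":0.05},{"dx":0,"dy":-0.1,"dz":0,"rx":0,"ry":0,"rz":0,"gripper":0.05},{"dx":0,"dy":-0.14,"dz":0,"rx":0,"ry":0,"rz":0,"gripper":0.05},{"dx":0,"dy":-0.17,"dz":0,"rx":0,"ry":0,"rz":0,"gripper":0.05},{"dx":0,"dy":-0.19,"dz":0,"rx":0,"ry":0,"rz":0,"gripper":0.05},{"dx":0,"dy":-0.19,"dz":0,"rx":0,"ry":0,"rz":0,"gripper":0.05},{"dx":0,"dy":-0.19,"dz":0,"rx":0,"ry":0,"rz":0,"gripper":0.05}]'
python3 - <<'E'
from h import *
s,p,d=snap('wrist','w9');snap('side','s9')
C=cloud('wrist',d,s);R=toolT(s);f=lambda q:((q-s['tool_pos'])@R[:3,:3])
for u,v in [(215,115),(250,115),(350,115),(215,150),(375,150),(410,120)]: print(u,v,f(C[v,u]).round(4))
L=f(C.reshape(-1,3));g=cv2.cvtColor(p,cv2.COLOR_RGB2GRAY).ravel()
k=(abs(L[:,1]-.037)<.008)&(abs(L[:,0])<.1)&(abs(L[:,2])<.12);A=np.c_[L[k][:,0],L[k][:,2],np.ones(k.sum())];print(k.sum(),np.linalg.lstsq(A,L[k][:,1],rcond=None)[0],L[k].min(0),L[k].max(0))
# loaded bay rim
k=(abs(C[...,2]-.05)<.006)&(C[...,1]>.12);print('rim',k.sum())
E
```

```text
time: 13.18
tool_pos: [0.4779, 0.0126, 0.2362]
tool_rot: [-1.57, 0.002, 0.091]
contact_force: [-0.3, 0.5, -4.6]
opening: 0.0134
215 115 [-0.0372  0.0384  0.0782]
250 115 [-0.0176  0.0372  0.0782]
350 115 [0.0378 0.0378 0.0782]
215 150 [-0.0383  0.0383  0.0591]
375 150 [0.0531 0.0375 0.0592]
410 120 [0.0624 0.015  0.075 ]
29296 [0.00414966 0.00183303 0.03700889] [-0.05405012  0.02902348 -0.06024493] [0.08637925 0.04002047 0.09736946]
rim 5824
```

View pics/w9.png

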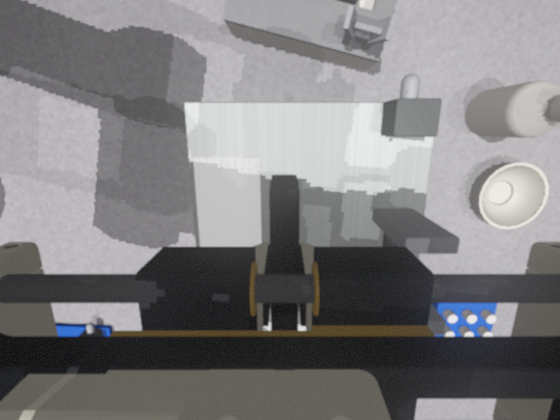

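View pics/s9.png

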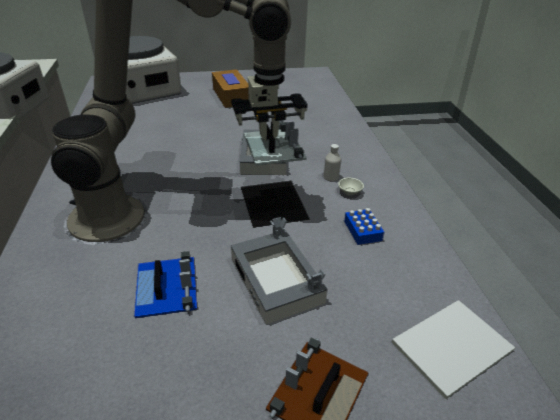

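The door is held level, 37 mm from TCP to plate top, with the pin end unstressed. Next I measure the loaded bay and the door's offset in the grip precisely.

```bash
python3 - <<'E'
from h import *
# door in tool frame
s=status.observe();f=np.load('pics/w9.npz');p,d=f['p'],f['d'];C=cloud('wrist',d,s);R=toolT(s)
L=((C-s['tool_pos'])@R[:3,:3])
k=(abs(L[...,1]-.037)<.005)
for v in (120,140,160,180): 
    r=np.nonzero(k[v,150:470])[0]+150; print('row',v,L[v,r[0]].round(4),L[v,r[-1]].round(4))
for u in (210,250,300,350):
    r=np.nonzero(k[60:240,u])[0]+60; print('col',u,L[r[0],u].round(4))
# bay via top0
f=np.load('pics/top0.npz');p,d=f['p'],f['d'];C=cloud('top',d)
def fit(c0,yaw,sub):
    c=np.array(c0,float)
    m=np.zeros((420,560),bool);u0,u1,v0,v1=sub;m[v0:v1,u0:u1]=1
    P=C[m&(abs(C[...,2]-.05)<.008)][:,:2]
    for it in range(6):
        a=np.radians(yaw);Rm=np.array([[np.cos(a),-np.sin(a)],[np.sin(a),np.cos(a)]]);l=(P-c)@Rm
        def edge(i,sgn,lo,hi):
            j=1-i;b=np.arange(lo,hi,.004);o=[]
            for t in b:
                q=l[(l[:,j]>=t)&(l[:,j]<t+.004)&(abs(l[:,i])<(.09 if i==0 else .125))][:,i]
                if len(q): o.append((t+.002,(q*sgn).max()*sgn))
            o=np.array(o);med=np.median(o[:,1]);o=o[abs(o[:,1]-med)<.006];return np.polyfit(o[:,0],o[:,1],1),np.median(o[:,1])
        e={'xm':edge(0,-1,-.09,.09),'xp':edge(0,1,-.07,.07),'ym':edge(1,-1,-.06,.03),'yp':edge(1,1,-.06,.03)}
        dc=np.array([(e['xm'][1]+e['xp'][1])/2,(e['ym'][1]+e['yp'][1])/2]);c=c+Rm@dc
        sl=(-(e['xm'][0][0]+e['xp'][0][0])/2+(e['ym'][0][0]+e['yp'][0][0])/2)/1
        dy=np.degrees(-(e['xm'][0][0])); 
    print('c',c.round(4),'yaw',yaw,{k:(v[1].round(4),np.degrees(v[0][0]).round(2)) for k,v in e.items()})
fit((.492,.282),-8.2,(82,190,165,245)); fit((.453,-.309),15.6,(275,380,172,262))
E
```

```text
row 120 [-0.0536  0.0385  0.0756] [0.0551 0.0321 0.0754]
row 140 [-0.0529  0.0369  0.0647] [0.0853 0.0371 0.0647]
row 160 [-0.0535  0.0376  0.0535] [0.0859 0.0378 0.0535]
row 180 [-0.0535  0.0384  0.0418] [0.0853 0.0373 0.042 ]
col 210 [-0.0392  0.0368  0.0844]
col 250 [-0.0176  0.0388  0.0851]
col 300 [0.01   0.0384 0.0851]
col 350 [0.0377 0.0391 0.0851]
c [0.4961 0.2788] yaw -8.2 {'xm': (np.float64(-0.0755), np.float64(0.07)), 'xp': (np.float64(0.0755), np.float64(0.15)), 'ym': (np.float64(-0.1126), np.float64(0.24)), 'yp': (np.float64(0.1126), np.float64(-0.45))}
c [ 0.4527 -0.3076] yaw 15.6 {'xm': (np.float64(-0.0759), np.float64(-0.07)), 'xp': (np.float64(0.0759), np.float64(0.09)), 'ym': (np.float64(-0.1118), np.float64(0.16)), 'yp': (np.float64(0.1118), np.float64(0.48))}
```

```bash
python3 - <<'E'
from h import *
s=status.observe()
f=np.load('pics/w9.npz');p,d=f['p'],f['d'];C=cloud('wrist',d,s)
a=np.radians(-8.2);Rm=np.array([[np.cos(a),-np.sin(a)],[np.sin(a),np.cos(a)]]);l=(C[...,:2]-[.4961,.2788])@Rm
k=(abs(C[...,2]-.05)<.005)&(abs(l[...,0])<.1)&(l[...,1]<-.05)
q=l[k]
for t in np.arange(-.06,.08,.01):
    j=(abs(q[:,0]-t)<.003);print(round(t,3),q[j][:,1].min().round(4) if j.any() else None,end=' ')
k2=k&(l[...,1]<-.1);print('\nxmax',l[k2][:,0].max(),l[k2][:,0].min(), np.median(C[k][:,2]))
k3=(C[...,2]>.075)&(C[...,2]<.12)&(abs(l[...,0]-.05)<.05)&(l[...,1]<-.05)&(l[...,1]>-.13);print('bracket',k3.sum(),l[k3].min(0),l[k3].max(0),C[k3][:,2].max())
t=inframe(.4961,.2788,-8.2,(-.016,0));print(t);go(np.r_[t,.2362],-8.4)
E
```

```text
-0.06 -0.1137 -0.05 -0.1134 -0.04 -0.1135 -0.03 -0.1136 -0.02 -0.1136 -0.01 -0.1137 0.0 -0.1138 0.01 -0.1139 0.02 -0.1135 0.03 -0.1138 0.04 -0.1137 0.05 -0.1139 0.06 -0.1141 0.07 -0.1138 0.08 -0.1138 
xmax 0.0798452558979303 -0.07447584240920625 0.04923192971228807
bracket 1137 [ 0.03295467 -0.10963445] [ 0.07203227 -0.08905521] 0.10038405890545149
[0.48026358 0.28108206]
d [ 2.680e-02 -1.000e-04  2.672e-01] r [-0.0003  0.2375 -0.0025] yaw now 5.21
```

The wrist view gives the bay's yaw as -8.2° and its centre +2 mm in x and -0.6 mm in y from the top estimate, so about (0.498, 0.278). Move over the bay, still high.

```bash
python3 - <<'E'
from h import *
t=inframe(.498,.278,-8.2,(-.016,0));print(t);go(np.r_[t,.2],-8.4)
E
```

```text
[0.48216358 0.28028206]
d [0.0287 0.0361 0.2662] r [-0.0003  0.2375 -0.0025] yaw now 5.21
```

```bash
python3 -m creep '[{"dx":0.002,"dy":0,"dz":0.015,"rx":0,"ry":0.01,"rz":0,"gripper":0.05},{"dx":0.005,"dy":0,"dz":0.045,"rx":0,"ry":0.04,"rz":0,"gripper":0.05},{"dx":0.009,"dy":0,"dz":0.085,"rx":0,"ry":0.07,"rz":0,"gripper":0.05},{"dx":0.013,"dy":0,"dz":0.125,"rx":0,"ry":0.11,"rz":0,"gripper":0.05},{"dx":0.018,"dy":0,"dz":0.165,"rx":0,"ry":0.15,"rz":0,"gripper":0.05},{"dx":0.022,"dy":0,"dz":0.205,"rx":0,"ry":0.18,"rz":0,"gripper":0.05},{"dx":0.026,"dy":0,"dz":0.24,"rx":0,"ry":0.21,"rz":0,"gripper":0.05},{"dx":0.0287,"dy":0.01,"dz":0.258,"rx":0,"ry":0.23,"rz":0,"gripper":0.05},{"dx":0.0287,"dy":0.02,"dz":0.2662,"rx":0,"ry":0.2375,"rz":0,"gripper":0.05},{"dx":0.0287,"dy":0.036,"dz":0.2662,"rx":0,"ry":0.2375,"rz":0,"gripper":0.05},{"dx":0.0287,"dy":0.036,"dz":0.2662,"rx":0,"ry":0.2375,"rz":0,"gripper":0.05},{"dx":0.0287,"dy":0.036,"dz":0.2662,"rx":0,"ry":0.2375,"rz":0,"gripper":0.05}]'
python3 - <<'E'
from h import *
s,p,d=snap('wrist','w10');_,p2,d2=snap('side','s10');snap('top','t10')
cv2.imwrite('pics/s10c.png',cv2.resize(p2[90:200,210:340,::-1],None,fx=5,fy=5,interpolation=cv2.INTER_CUBIC))
C=cloud('wrist',d,s);a=np.radians(-8.2);Rm=np.array([[np.cos(a),-np.sin(a)],[np.sin(a),np.cos(a)]]);l=(C[...,:2]-[.498,.278])@Rm
k=(abs(C[...,2]-.05)<.006)&(abs(l[...,0])<.1)&(l[...,1]>.05)&(l[...,1]<.14);q=l[k];print(k.sum())
for t in np.arange(-.06,.08,.02):
    j=(abs(q[:,0]-t)<.003);print(round(t,3),q[j][:,1].max().round(4) if j.any() else None,end=' ')
k2=k&(l[...,1]>.095);print(l[k2][:,0].min(),l[k2][:,0].max())
k=(abs(C[...,2]-.1)<.006)&(abs(l[...,0]-.05)<.05)&(l[...,1]>.08)&(l[...,1]<.13);q=l[k];print('br',k.sum(),q.min(0),q.max(0))
R=toolT(s);L=((C-s['tool_pos'])@R[:3,:3]);k=(abs(L[...,1]-.037)<.006)
for v in (120,150): 
    r=np.nonzero(k[v,150:470])[0]+150; print('row',v,L[v,r[0]].round(4),L[v,r[-1]].round(4), l[v,r[0]],l[v,r[-1]])
E
```

```text
time: 14.78
tool_pos: [0.4831, 0.2798, 0.2014]
tool_rot: [-1.571, -0.0, -0.147]
contact_force: [-0.1, 0.3, -3.6]
opening: 0.0137
3077
-0.06 0.1127 -0.04 0.1127 -0.02 0.1124 0.0 0.1124 0.02 0.113 0.04 0.113 0.06 0.1014 0.08 None -0.07603377566124114 0.05840231631442607
br 647 [0.03123804 0.09126348] [0.07057661 0.11449806]
row 120 [-0.0535  0.0377  0.0758] [0.0554 0.0334 0.0757] [-0.06815382  0.07572066] [0.04075167 0.07518592]
row 150 [-0.0538  0.0379  0.0594] [0.0851 0.0367 0.0595] [-0.06851848  0.05930333] [0.07037303 0.05883456]
```

View pics/w10.png

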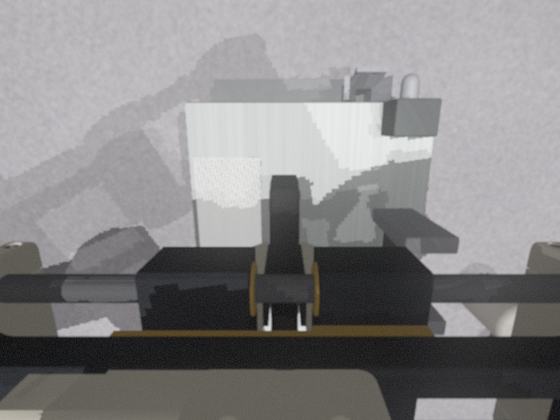

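View pics/s10c.png

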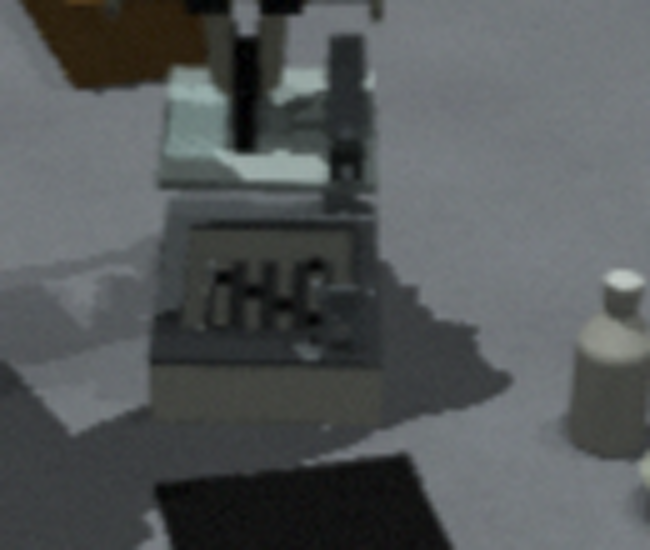

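Aligned: door x and bay x agree within about 1 mm, y within 0.5 mm, and the stub lies over the saddle (410,85). Lower, watching force.

```bash
python3 -m creep '[{"dx":0,"dy":0.02,"dz":0,"rx":0,"ry":0,"rz":0,"gripper":0.05},{"dx":0,"dy":0.045,"dz":0,"rx":0,"ry":0,"rz":0,"gripper":0.05},{"dx":0,"dy":0.06,"dz":0,"rx":0,"ry":0,"rz":0,"gripper":0.05},{"dx":0,"dy":0.07,"dz":0,"rx":0,"ry":0,"rz":0,"gripper":0.05},{"dx":0,"dy":0.07,"dz":0,"rx":0,"ry":0,"rz":0,"gripper":0.05}]'
python3 -m creep '[{"dx":0,"dy":0.003,"dz":0,"rx":0,"ry":0,"rz":0,"gripper":0.05},{"dx":0,"dy":0.007,"dz":0,"rx":0,"ry":0,"rz":0,"gripper":0.05},{"dx":0,"dy":0.011,"dz":0,"rx":0,"ry":0,"rz":0,"gripper":0.05},{"dx":0,"dy":0.011,"dz":0,"rx":0,"ry":0,"rz":0,"gripper":0.05}]'
```

```text
time: 15.55
tool_pos: [0.4829, 0.2802, 0.1309]
tool_rot: [-1.571, 0.001, -0.147]
contact_force: [1.0, -0.2, -3.9]
opening: 0.0135
time: 16.05
tool_pos: [0.4832, 0.2804, 0.1203]
tool_rot: [-1.57, -0.001, -0.146]
contact_force: [0.6, 0.5, -3.1]
opening: 0.013
```

```bash
python3 -m creep '[{"dx":0,"dy":0.002,"dz":0,"rx":0,"ry":0,"rz":0,"gripper":0.05},{"dx":0,"dy":0.004,"dz":0,"rx":0,"ry":0,"rz":0,"gripper":0.05},{"dx":0,"dy":0.007,"dz":0,"rx":0,"ry":0,"rz":0,"gripper":0.05},{"dx":0,"dy":0.01,"dz":0,"rx":0,"ry":0,"rz":0,"gripper":0.05},{"dx":0,"dy":0.01,"dz":0,"rx":0,"ry":0,"rz":0,"gripper":0.05}]'
python3 - <<'E'
from h import *
s,p,d=snap('wrist','w11');_,p2,d2=snap('side','s11')
cv2.imwrite('pics/s11c.png',cv2.resize(p2[90:200,210:340,::-1],None,fx=5,fy=5,interpolation=cv2.INTER_CUBIC))
C=cloud('wrist',d,s);R=toolT(s);L=((C-s['tool_pos'])@R[:3,:3]).reshape(-1,3)
k=(abs(L[:,1]-.037)<.012)&(abs(L[:,0])<.05)&(L[:,2]>.03)&(L[:,2]<.08)&(abs(L[:,0])>.015);A=np.c_[L[k][:,0],L[k][:,2],np.ones(k.sum())];print(k.sum(),np.linalg.lstsq(A,L[k][:,1],rcond=None)[0])
E
```

```text
time: 16.68
tool_pos: [0.4832, 0.2804, 0.1102]
tool_rot: [-1.57, -0.001, -0.146]
contact_force: [1.0, 4.7, 0.4]
opening: 0.0135
10530 [-0.0207098   0.04705936  0.03685061]
```

View pics/w11.png

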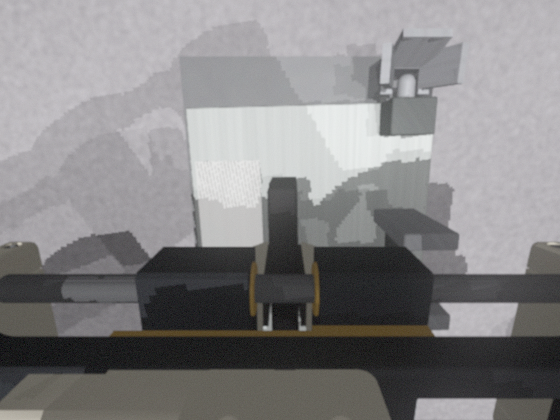

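View pics/s11c.png

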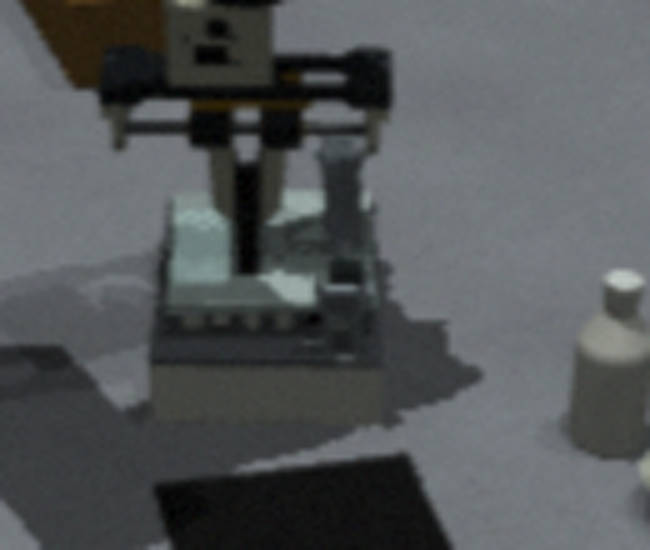

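The door is tipping in the grip as expected: stub in the saddle at (405,85), pin end riding the ramp. Continue down.

```bash
python3 -m creep '[{"dx":0,"dy":0.002,"dz":0,"rx":0,"ry":0,"rz":0,"gripper":0.05},{"dx":0,"dy":0.004,"dz":0,"rx":0,"ry":0,"rz":0,"gripper":0.05},{"dx":0,"dy":0.006,"dz":0,"rx":0,"ry":0,"rz":0,"gripper":0.05},{"dx":0,"dy":0.006,"dz":0,"rx":0,"ry":0,"rz":0,"gripper":0.05}]'
python3 - <<'E'
from h import *
s,p,d=snap('wrist','w12');_,p2,d2=snap('side','s12')
cv2.imwrite('pics/s12c.png',cv2.resize(p2[90:200,210:340,::-1],None,fx=5,fy=5,interpolation=cv2.INTER_CUBIC))
C=cloud('wrist',d,s);R=toolT(s);L=((C-s['tool_pos'])@R[:3,:3]).reshape(-1,3)
k=(abs(L[:,1]-.037)<.012)&(abs(L[:,0])<.05)&(L[:,2]>.03)&(L[:,2]<.08)&(abs(L[:,0])>.015);A=np.c_[L[k][:,0],L[k][:,2],np.ones(k.sum())];print(k.sum(),np.linalg.lstsq(A,L[k][:,1],rcond=None)[0]); 
for u,v in ((210,110),(340,110),(405,110)): print(C[v,u])
E
```

```text
time: 17.27
tool_pos: [0.4833, 0.2803, 0.1043]
tool_rot: [-1.57, -0.001, -0.146]
contact_force: [2.8, 4.5, 2.3]
opening: 0.0137
10426 [-0.03077259  0.06635683  0.03691446]
[0.45188302 0.36793651 0.04881352]
[0.5275785  0.35604252 0.06223891]
[0.55485233 0.35068288 0.08625197]
```

View pics/s12c.png

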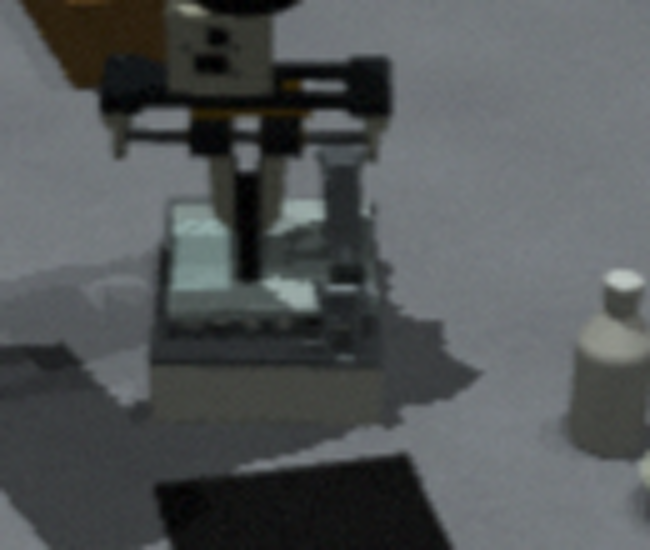

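Gap at the stub end is now about 4 mm. A little further down, then let go and back off.

```bash
python3 -m creep '[{"dx":0,"dy":0.002,"dz":0,"rx":0,"ry":0,"rz":0,"gripper":0.05},{"dx":0,"dy":0.0035,"dz":0,"rx":0,"ry":0,"rz":0,"gripper":0.05},{"dx":0,"dy":0.0035,"dz":0,"rx":0,"ry":0,"rz":0,"gripper":0.05}]'
python3 -m creep '[{"dx":0,"dy":0,"dz":0,"rx":0,"ry":0,"rz":0,"gripper":0.2},{"dx":0,"dy":0,"dz":0,"rx":0,"ry":0,"rz":0,"gripper":0.35},{"dx":0,"dy":0,"dz":0,"rx":0,"ry":0,"rz":0,"gripper":0.38},{"dx":0,"dy":0,"dz":0,"rx":0,"ry":0,"rz":0,"gripper":0.38}]'
python3 -m creep '[{"dx":0,"dy":-0.015,"dz":0,"rx":0,"ry":0,"rz":0,"gripper":0.38},{"dx":0,"dy":-0.04,"dz":0,"rx":0,"ry":0,"rz":0,"gripper":0.38},{"dx":0,"dy":-0.08,"dz":0,"rx":0,"ry":0,"rz":0,"gripper":0.38},{"dx":0,"dy":-0.11,"dz":0,"rx":0,"ry":0,"rz":0,"gripper":0.38},{"dx":0,"dy":-0.11,"dz":0,"rx":0,"ry":0,"rz":0,"gripper":0.38},{"dx":0,"dy":-0.11,"dz":0,"rx":0,"ry":0,"rz":0,"gripper":0.05}]'
python3 - <<'E'
from h import *
s,p,d=snap('wrist','w13');_,p2,d2=snap('side','s13')
cv2.imwrite('pics/s13c.png',cv2.resize(p2[90:200,210:340,::-1],None,fx=5,fy=5,interpolation=cv2.INTER_CUBIC))
C=cloud('wrist',d,s);a=np.radians(-8.2);Rm=np.array([[np.cos(a),-np.sin(a)],[np.sin(a),np.cos(a)]]);l=(C[...,:2]-[.498,.279])@Rm
for t in np.arange(-.08,.09,.02):
  for x in (-.05,.015):
    k=(abs(l[...,0]-x)<.004)&(abs(l[...,1]-t)<.004)&(C[...,2]<.1);print(round(t,3),x,np.median(C[k][:,2]).round(4) if k.any() else None,end=' | ')
E
```

```text
time: 17.75
tool_pos: [0.4832, 0.2804, 0.1013]
tool_rot: [-1.57, -0.001, -0.146]
contact_force: [1.8, 5.1, 2.8]
opening: 0.0139
time: 18.25
tool_pos: [0.4827, 0.28, 0.1004]
tool_rot: [-1.571, 0.001, -0.147]
contact_force: [-0.4, -0.5, -0.9]
opening: 0.0346
time: 19.0
tool_pos: [0.4825, 0.2801, 0.2106]
tool_rot: [-1.571, 0.0, -0.147]
contact_force: [-0.3, 0.2, -0.1]
opening: 0.0287
-0.08 -0.05 None | -0.08 0.015 None | -0.06 -0.05 None | -0.06 0.015 0.0673 | -0.04 -0.05 0.0657 | -0.04 0.015 0.0662 | -0.02 -0.05 0.0642 | -0.02 0.015 0.0652 | 0.0 -0.05 0.0633 | 0.0 0.015 0.0641 | 0.02 -0.05 0.0618 | 0.02 0.015 0.0629 | 0.04 -0.05 0.0609 | 0.04 0.015 0.0617 | 0.06 -0.05 0.0591 | 0.06 0.015 0.0606 | 0.08 -0.05 0.0578 | 0.08 0.015 0.0593 |
```

View pics/w13.png

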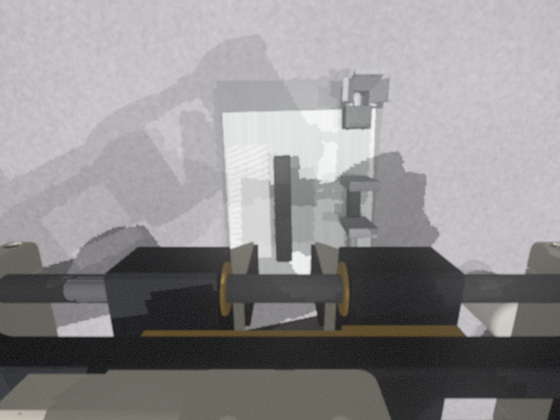

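View pics/s13c.png

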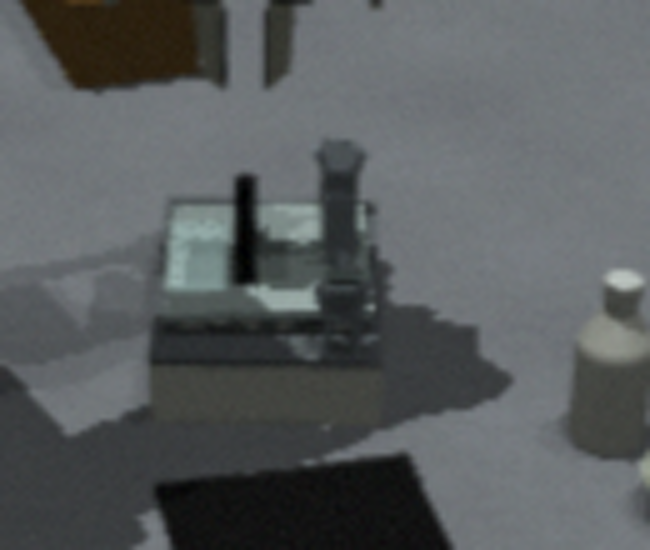

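Set down, released and tilted: plate top is 0.058 at the stub end, rising to about 0.068 at the pin end, as foretold. Now close the fingers and go over the press block.

```bash
python3 - <<'E'
from h import *
t=inframe(.498,.2785,-8.2,(.05,-.074));print(t);go(np.r_[t,.13],-8.3)
E
```

```text
[0.53693427 0.19812511]
d [ 0.0661  0.0797 -0.0729] r [ 0.001  -0.0017 -0.0019] yaw now -8.4
```

```bash
python3 -m creep '[{"dx":0.02,"dy":0,"dz":-0.022,"rx":0,"ry":0,"rz":0,"gripper":0},{"dx":0.05,"dy":0,"dz":-0.055,"rx":0,"ry":0,"rz":0,"gripper":0},{"dx":0.066,"dy":0,"dz":-0.073,"rx":0,"ry":0,"rz":0,"gripper":0},{"dx":0.066,"dy":0.03,"dz":-0.073,"rx":0,"ry":0,"rz":0,"gripper":0},{"dx":0.066,"dy":0.065,"dz":-0.073,"rx":0,"ry":0,"rz":0,"gripper":0},{"dx":0.066,"dy":0.08,"dz":-0.073,"rx":0,"ry":0,"rz":0,"gripper":0},{"dx":0.066,"dy":0.08,"dz":-0.073,"rx":0,"ry":0,"rz":0,"gripper":0},{"dx":0.066,"dy":0.08,"dz":-0.073,"rx":0,"ry":0,"rz":0,"gripper":0}]' 20
python3 - <<'E'
from h import *
_,p2,d2=snap('side','s14');snap('wrist','w14');T=toolT();
b=np.r_[inframe(.498,.2785,-8.2,(.05,-.076)),.09];print('block px side',proj('side',b),'tip px',proj('side',T[:3,3]+[0,0,-.017]))
cv2.imwrite('pics/s14c.png',cv2.resize(p2[90:200,210:340,::-1],None,fx=5,fy=5,interpolation=cv2.INTER_CUBIC))
E
```

```text
time: 20.1
tool_pos: [0.5383, 0.1986, 0.1318]
tool_rot: [-1.57, -0.002, -0.146]
contact_force: [0.9, 0.2, 0.1]
opening: 0.0005
block px side [[278.99297539 145.18584031]] tip px [[279.51195887 138.01968356]]
```

View pics/s14c.png

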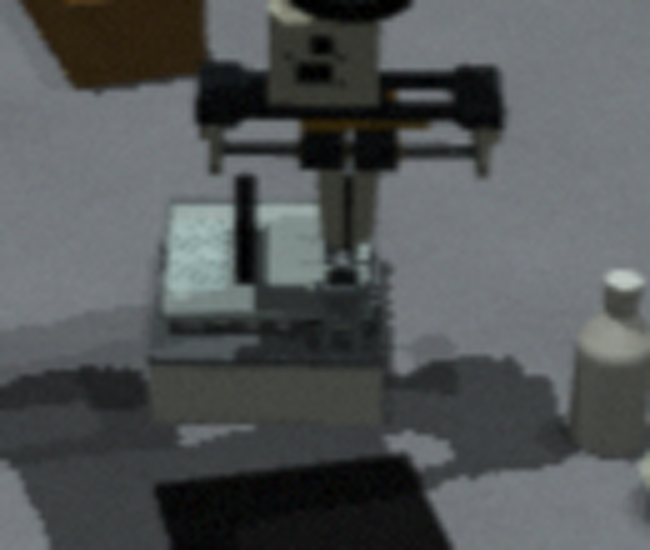

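View pics/w14.png

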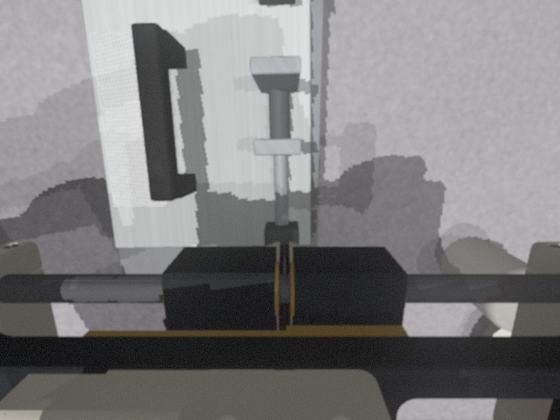

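The closed tips are above the dark block: side crop (342,272), wrist (281,232). Press down gently.

```bash
python3 -m creep '[{"dx":0,"dy":0.01,"dz":0,"rx":0,"ry":0,"rz":0,"gripper":0},{"dx":0,"dy":0.018,"dz":0,"rx":0,"ry":0,"rz":0,"gripper":0},{"dx":0,"dy":0.022,"dz":0,"rx":0,"ry":0,"rz":0,"gripper":0},{"dx":0,"dy":0.024,"dz":0,"rx":0,"ry":0,"rz":0,"gripper":0},{"dx":0,"dy":0.026,"dz":0,"rx":0,"ry":0,"rz":0,"gripper":0}]'
python3 -m creep '[{"dx":0,"dy":0.002,"dz":0,"rx":0,"ry":0,"rz":0,"gripper":0},{"dx":0,"dy":0.004,"dz":0,"rx":0,"ry":0,"rz":0,"gripper":0},{"dx":0,"dy":0.006,"dz":0,"rx":0,"ry":0,"rz":0,"gripper":0}]'
```

```text
time: 20.82
tool_pos: [0.5377, 0.1983, 0.1048]
tool_rot: [-1.571, -0.0, -0.147]
contact_force: [-0.6, -0.4, 0.9]
opening: 0.0003
time: 21.2
tool_pos: [0.5375, 0.1984, 0.0986]
tool_rot: [-1.571, 0.0, -0.146]
contact_force: [0.2, 0.7, -0.3]
opening: 0.0002
```

```bash
python3 -m creep '[{"dx":0,"dy":0.001,"dz":0,"rx":0,"ry":0,"rz":0,"gripper":0},{"dx":0,"dy":0.002,"dz":0,"rx":0,"ry":0,"rz":0,"gripper":0},{"dx":0,"dy":0.003,"dz":0,"rx":0,"ry":0,"rz":0,"gripper":0}]'
python3 - <<'E'
from h import *
s,p,d=snap('wrist','w15');_,p2,d2=snap('side','s15')
cv2.imwrite('pics/s15c.png',cv2.resize(p2[90:200,210:340,::-1],None,fx=5,fy=5,interpolation=cv2.INTER_CUBIC))
C=cloud('wrist',d,s);a=np.radians(-8.2);Rm=np.array([[np.cos(a),-np.sin(a)],[np.sin(a),np.cos(a)]]);l=(C[...,:2]-[.498,.279])@Rm
for t in np.arange(-.08,.09,.02):
  for x in (-.05,.02):
    k=(abs(l[...,0]-x)<.004)&(abs(l[...,1]-t)<.004)&(C[...,2]<.1);print(round(t,3),x,np.median(C[k][:,2]).round(4) if k.any() else None,end=' | ')
E
```

```text
time: 21.58
tool_pos: [0.5375, 0.1984, 0.0972]
tool_rot: [-1.571, -0.001, -0.146]
contact_force: [-6.3, -1.1, 16.2]
opening: -0.0
-0.08 -0.05 0.0573 | -0.08 0.02 None | -0.06 -0.05 0.0573 | -0.06 0.02 0.0573 | -0.04 -0.05 0.0578 | -0.04 0.02 0.0574 | -0.02 -0.05 0.0578 | -0.02 0.02 0.0574 | 0.0 -0.05 0.0579 | 0.0 0.02 0.0574 | 0.02 -0.05 0.0579 | 0.02 0.02 0.0574 | 0.04 -0.05 0.0578 | 0.04 0.02 0.0574 | 0.06 -0.05 0.0574 | 0.06 0.02 0.0574 | 0.08 -0.05 None | 0.08 0.02 None |
```

View pics/w15.png

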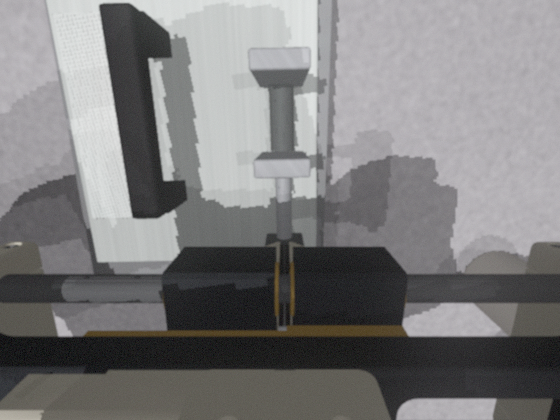

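View pics/s15c.png

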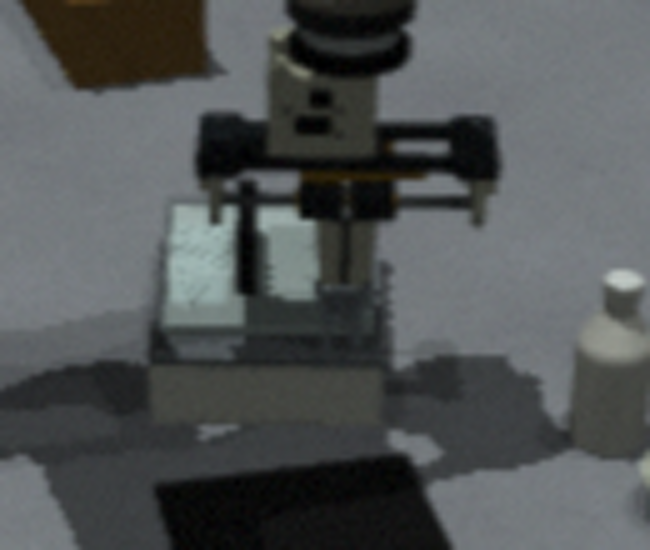

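The plate is flat (top 0.0575 m everywhere) under 16 N. Retreat and check that it stays latched with the pin out.

```bash
python3 -m creep '[{"dx":0,"dy":-0.005,"dz":0,"rx":0,"ry":0,"rz":0,"gripper":0},{"dx":0,"dy":-0.03,"dz":0,"rx":0,"ry":0,"rz":0,"gripper":0},{"dx":0,"dy":-0.07,"dz":-0.01,"rx":0,"ry":0,"rz":0,"gripper":0},{"dx":-0.03,"dy":-0.11,"dz":-0.03,"rx":0,"ry":0,"rz":0,"gripper":0},{"dx":-0.06,"dy":-0.14,"dz":-0.05,"rx":0,"ry":0,"rz":0,"gripper":0},{"dx":-0.06,"dy":-0.14,"dz":-0.05,"rx":0,"ry":0,"rz":0,"gripper":0},{"dx":-0.06,"dy":-0.14,"dz":-0.05,"rx":0,"ry":0,"rz":0,"gripper":0}]'
python3 - <<'E'
from h import *
s,p,d=snap('wrist','w16');_,p2,d2=snap('side','s16');snap('top','t16')
C=cloud('wrist',d,s);a=np.radians(-8.2);Rm=np.array([[np.cos(a),-np.sin(a)],[np.sin(a),np.cos(a)]]);l=(C[...,:2]-[.498,.2785])@Rm
cv2.imwrite('pics/s16c.png',cv2.resize(p2[90:200,210:340,::-1],None,fx=5,fy=5,interpolation=cv2.INTER_CUBIC))
k=(abs(C[...,2]-.0575)<.004)&(abs(l[...,0])<.06)&(abs(l[...,1])<.083);q=np.c_[l[k],C[k][:,2]];A=np.c_[q[:,:2],np.ones(len(q))];print('plane',len(q),np.linalg.lstsq(A,q[:,2],rcond=None)[0])
k=(C[...,2]>.1)&(C[...,2]<.12)&(abs(l[...,0]-.05)<.03)&(abs(l[...,1])<.05);print('tabs',l[k].min(0),l[k].max(0))
k=(C[...,2]>.09)&(C[...,2]<.105)&(abs(l[...,0]+.015)<.02)&(abs(l[...,1])<.06);print('handle',l[k].min(0),l[k].max(0))
E
```

```text
time: 22.55
tool_pos: [0.4712, 0.1577, 0.2355]
tool_rot: [-1.571, -0.0, -0.147]
contact_force: [0.0, -0.7, -0.9]
opening: 0.0001
plane 15855 [-0.00385981  0.00119536  0.05759066]
tabs [ 0.0382569  -0.02304998] [0.06305047 0.027658  ]
handle [-0.02146653 -0.04391733] [-0.00689404  0.04612697]
```

View pics/w16.png

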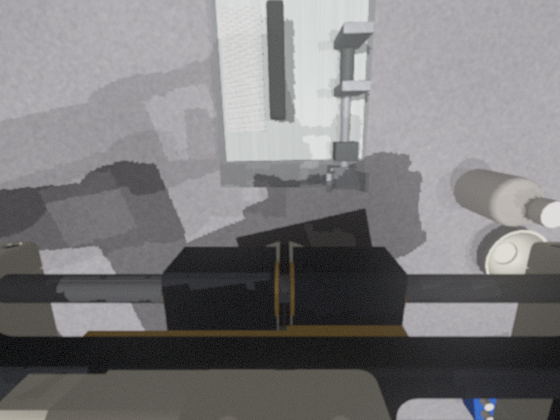

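View pics/s16c.png

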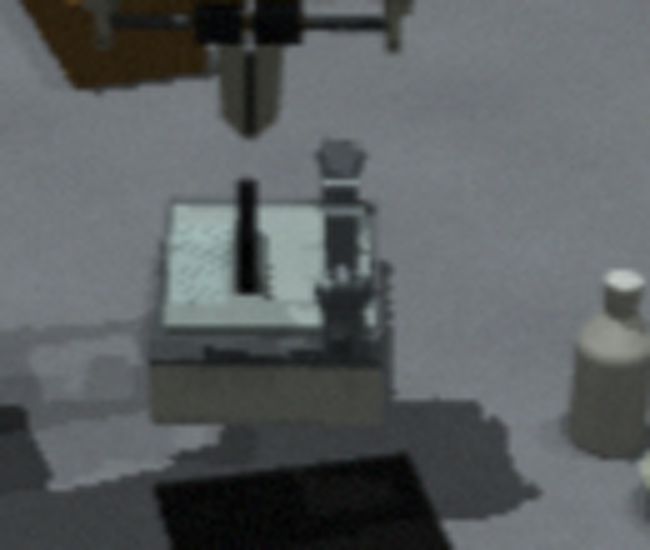

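The door lies flat with a slope under 0.004 rad, its tabs 51 mm apart (pin fully out), and its centre about 1 mm in x and 1–2 mm in y off the bay's. The arm is clear, so I hand in.

```bash
python3 - <<'E'
from cell import robot
print(robot.hand_in())
E
```

```text
the job is handed in; nothing more can be done
None
```

The guard door is now on the loaded bay, and I handed the job in at about 22.7 s of the 72 s allowed. I squeezed the tabs (opening 35.5 mm) and lifted the door off. I laid it flat on the mat, let go, and picked it up again by the handle. Then I set it in the loaded bay's brackets and pressed the pin-side block with about 16 N.

After backing off, the last checks showed:
- **Flatness:** the plate top was at 57.6 mm, with a slope under 0.004 rad.
- **Pin:** the tabs were about 51 mm apart, so the pin was fully out. I inferred this and the latching from the tabs and the flat plate, not by seeing the pin under the lip.
- **Position:** the door's centre was within about 1 mm in x and 1–2 mm in y of the bay's centre.
- **Surroundings:** the gripper was clear. The bottle and dish looked undisturbed in the last pictures; I did not measure the bystanders again.

- **Disagreement:** the top and wrist cameras differed by about 2 mm on the loaded bay's x position. I used the wrist value.
- **Unclear reading:** I saw no force peak while pressing, because the pin appears to have snapped in between two readings.

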